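Swap the filter in the test rig and clamp it home

ROBOT

A 6-joint arm with a two-finger parallel gripper is mounted at the origin on the work surface. World frame = base frame: x ahead of the robot, y to its left, z up, the work surface at z = 0. Lengths are in m, angles in rad, forces in N, time in s.
With the tool pointing down it reaches from about 0.275 to 1 m from the base axis. Payload 8.4 kg.
Tool frame: the origin (TCP) lies between the finger pads; the fingertips stand 25 mm ahead of it and the grasp point (between the pads) lies 6 mm ahead of it; z points along the fingers, y is the line along which they close (so a half turn about z gives the same grasp; the last joint's range is limited). The gripper opens to 85 mm and grips with 20 to 120 N. Pads are 22 mm wide; open, the fingers measure 114 mm over their backs; the gripper's body (76 mm by 85 mm) begins 54 mm behind the grasp point. The pads swing forward as they close: fully open they stand 13 mm farther back than shut.
Start: joints at [-1.12, 0.353, 1.633, -0, 1.155, -0.002], TCP at [0.273, -0.562, 0.256] pointing down, gripper open.
Joint ranges: [-2.63, 2.63], [-0.92, 2.1], [0.06, 2.66], [-1.3, 4.44], [0, 2.69], [-3.02, 3.02]. Speed limits (rad/s): [2.22, 2.22, 2.79, 3.14, 3.14, 3.14].

INTERFACE

Orientations are given as a rotation vector (axis times angle).
In Python, from bench import manip gives the robot as it stands.
- The arm moves only by the tool servo_tool, never from a script. Its argument "rows" is a list of rows, each an object of numbers: "x", "y", "z": the shift along the tool's x, y, z in m; "ax", "ay", "az": the turn, a rotation vector about the tool's x, y, z in degrees. In form: [{"x": .., "y": .., "z": .., "ax": .., "ay": .., "az": ..}, ...]. A call has 1 to 8 rows; each row shifts and turns the commanded pose from where the row before left it, along the tool's axes as they then stand; what a row does not reach is not made up. A row lasts 1/12 s, in which the tool goes at most 41.7 mm and 7.16 degrees, less where a joint would pass 70% of its speed; a pose out of reach is approached as far as the arm can. A call with a gripper value outside its range is refused whole. "jaw" is the finger opening in m, from 0 to 0.0854, set as the call begins (left out, the last holds). The fingers move at their own pace and stop on an object; the grip force is fixed at half the most. Time passes only in rows, so rows that do not move let the fingers close. It gives the time, the measured TCP pose, the force, the opening and the grip force at its end, in the units of the state.
- manip.sense(): the state, without advancing time (a new reading comes with each control period).
- manip.grab_frame(name): name is "side" or "top" or "wrist"; returns a dict with "img" (420x560x3 uint8, blue, green, red), "intrinsics" (3x3 intrinsics, pixels), "dist_coeffs" ([k1, k2, p1, p2, k3] as OpenCV has them; the pictures are not rectified), "view" (4x4, takes a point from world to camera coordinates). Camera axes: x right, y up, looking along -z (the intrinsics and any distortion apply to the point x, -y, -z); pixel columns grow to the right and rows downward; lengths in m; the calibration is good to about 2 mm. A picture is of the moment at which its call begins. There is no depth.
- manip.hand_in(): hands the job in; it is judged then, once.
The state is a dict: "t": time; "q": joint angles; "qvel": joint speeds; "joint_efforts": joint torques, N m; "tool_pos": TCP position; "tool_rot": TCP orientation; "contact_force": force on the tool from outside, world axes, zero at the start; "wrist_torque": the same for the moment, N m; "opening": finger opening in m; "gripper_force": force on a finger pad.
Only numpy, scipy, OpenCV 4.12 (cv2) and the standard library are available. Lean on these libraries where they do the work, as an engineer would, in place of code of your own. Each camera call takes 0.05 s, during which the arm holds its last target. There are 200 camera calls.

TASK

The filter in the test rig is spent: first take the red-collared filter out of the rig's cradle and lay it in the yellow scrap tray. Then set the new blue-collared filter from the steel stock tray in the cradle, brass spout towards the clear chamber with the black lid, and swing the hinged red clamp right down so that it drives the filter fully home and stays shut. Leave everything else where it is.

Things in the scene. Friction and masses are not known exactly. Their poses are not given: they have to be found in the camera images.
- new_filter: New filter: a can along its own x: round body 44 mm thick, 110 mm long (x -55 to 55), blue octagonal collar at its middle (48 mm across flats, x -23 to 23; grip it by its side flats), brass spout 18 mm thick to x = 85. 0.17 to 0.33 kg. Origin: middle of the body, on its axis, 24 mm above what it lies on; x to the spout. In the stock tray, spout to the tray's +x.
- new_filter_outlet (a point): Tip of the new filter's brass spout, on its axis, 85 mm from its origin.
- spent_filter: Spent filter, dark: a can along its own x: round body 44 mm thick, 110 mm long (x -55 to 55), red octagonal collar at its middle (48 mm across flats, x -23 to 23; grip it by its side flats), brass spout 18 mm thick to x = 85. 0.17 to 0.33 kg. Origin: middle of the body, on its axis, 24 mm above what it lies on; x to the spout. Starts loose on the cradle's lips; lifts straight up.
- other_filter: Bystander: a filter like the new one but with a green collar, lying beside it in the stock tray, roughly parallel, about 90 mm away centre to centre. Leave it.
- rig: Test rig, fixed, grey base 260 x 170 x 20 mm. Origin on the bench below the middle of the cradle; x along the cradle to the clear chamber (x 107 to 167 mm, 96 mm high), y towards the clamp's hinge. End plates 70 mm high at x = -60 (plain) and x = 60 mm (28 mm slot for the spout, open at the top): 5 mm to spare at each end of the can. Spent filter's spout starts towards the chamber.
- cradle_rest (a point): Origin of a filter laid loose in the cradle: 76 mm above the bench, resting on two pairs of yellow spring lips (8 mm round, at rig x = +-(30 to 54) mm, y = +-22 mm, 62 mm up). Between the pairs (x -30 to 30 mm) both sides are open for fingers down to the base, 20 mm up.
- cradle_home (a point): Origin of a filter fully home: 53 mm above the bench, below cradle_rest. Pushed down with some 15 to 25 N, a filter on the lips spreads them sideways, snaps through and stays here.
- clamp (a joint): Angle of the red clamp: 0 shut (level, its rubber pads on top of the home filter), 2.1 open stop. Starts at 1.75 to 2.05, leaning away from the cradle. A stiff hinge holds it where it is left, but below about 0.8 it sinks by its own weight until it lies on the filter, at about 0.26 if that is not home; then push its handle down with 8 to 14 N. Once down it stays shut.
- clamp_hinge (a point): Point on the clamp's hinge axis, which runs along the rig's x, at rig y = 85 mm, 80 mm above the bench.
- clamp_handle (a point): Middle of the clamp's steel handle bar, round, 12 mm thick, 84 mm long, parallel to the hinge and 165 mm from it. Open, it is the clamp's highest part, 215 to 245 mm above the bench on the hinge side; shut, it lies at rig y = -80 mm, 94 mm up. The red plate ends 50 mm short of the bar's middle; legs join the bar's ends to it.
- stock_tray: Steel tray, fixed, 190 (x) x 220 (y) x 30 mm high, walls and floor 4 mm thick, open at the top, left or right of the rig. Origin under its centre on the bench. Holds the new and the green filter, both along its x.
- scrap_tray: Yellow tray of the same size and make, fixed, on the other side of the rig. Origin under its centre on the bench. A socket stands near its -x, -y corner (x about -60, y about -75 mm); the rest is free.
- socket: Bystander: steel socket, 38 mm in diameter, 60 mm high, standing in the scrap tray. Origin at the centre of its underside.
- oil_bottle: Bystander: yellow bottle, 60 mm in diameter, 150 mm high, standing beyond the rig. Origin at the centre of its underside.
- spray_can: Bystander: blue can, 60 mm in diameter, 160 mm high, standing beyond the rig. Origin at the centre of its underside.
- jar: Bystander: amber jar, 70 mm in diameter, 80 mm high, in front of the rig. Origin at the centre of its underside.
- wrench: Bystander: wrench 180 mm long lying in front of the rig. Origin at the middle of its underside.
- screwdriver: Bystander: screwdriver 150 mm long lying in front of the rig. Origin at the middle of its underside.
There are look-alikes about, which are no part of the job. What is shaped like the spent_filter but orange or turquoise is not meant.

How it is judged:
By the outcome, as a careful person would: the job done as asked, in the order asked, and still so for the second after the job is handed in, with the robot touching nothing.
It also fails if it takes over 67 s, if anything falls off the work surface, if the arm or the gripper's body presses on something with over 40 N, if the wrist force passes 120 N, or if a joint passes its speed limit or range.

## Working session

There is one attempt and no reset: what is moved stays moved. The work goes in short steps, Python scripts to look and compute and a tool call to move; the robot and the scene stay as the last step left them, time stands still between calls to the robot, and variables do not carry over. Pictures are saved under pics/ and viewed, at most 10 in all, crops included, and the job is handed in when it is done.

Besides the shell and the picture viewer there is one more tool, called after ">>>" by a JSON object that holds its "name" and its "arguments", one argument or row to a line. servo_tool: Moves the arm, as the interface text tells. Its arguments: {"type":"object","properties":{"rows":{"type":"array","items":{"type":"object","properties":{"x":{"type":"number"},"y":{"type":"number"},"z":{"type":"number"},"ax":{"type":"number"},"ay":{"type":"number"},"az":{"type":"number"}}}},"jaw":{"type":"number"}},"required":["rows"]}

```bash
mkdir -p pics; cat > h.py <<'E'
import numpy as np, cv2
from bench import manip
def grab(n,fn=None):
    f=manip.grab_frame(n)
    if fn: cv2.imwrite('pics/'+fn,f['img'])
    return f
def ray(f,uv):
    K=np.array(f['intrinsics'],float);d=np.array(f['dist_coeffs'],float);V=np.array(f['view'],float)
    p=cv2.undistortPoints(np.array([[uv]],float),K,d)[0,0]
    R=V[:3,:3];c=-R.T@V[:3,3]
    return c,R.T@np.array([p[0],-p[1],-1])
def onz(f,uv,z):
    c,d=ray(f,uv);return c+d*(z-c[2])/d[2]
def proj(f,P):
    V=np.array(f['view'],float);p=(V[:3,:3]@np.array(P,float).T).T+V[:3,3]
    p=p*[1,-1,-1]
    return cv2.projectPoints(p.reshape(-1,1,3),np.zeros(3),np.zeros(3),np.array(f['intrinsics'],float),np.array(f['dist_coeffs'],float))[0][:,0]
def tri(fa,a,fb,b):
    c1,d1=ray(fa,a);c2,d2=ray(fb,b)
    s=np.linalg.lstsq(np.stack([d1,-d2],1),c2-c1,rcond=None)[0]
    A=c1+s[0]*d1;B=c2+s[1]*d2
    return (A+B)/2,np.linalg.norm(A-B)
E
python3 - <<'E'
from h import *
for n in ('top','side'):
    f=grab(n,n+'0.png')
    V=np.array(f['view']);print(n,(-V[:3,:3].T@V[:3,3]).round(3),np.array(f['intrinsics']).round(1).tolist())
s=manip.sense();print(s['t'],s['tool_pos'],s['tool_rot'],s['opening'])
E
```

```text
top [ 0.324 -0.026  1.278] [[464.8, 0.0, 282.6], [0.0, 464.8, 215.3], [0.0, 0.0, 1.0]]
side [ 0.342 -1.029  0.782] [[521.5, 0.0, 284.8], [0.0, 521.5, 215.5], [0.0, 0.0, 1.0]]
0.1 [ 0.27326967 -0.56166511  0.25563754] [-3.06023172e+00 -7.04958241e-01  4.39156752e-04] 0.08525171401119445
```

View pics/top0.png

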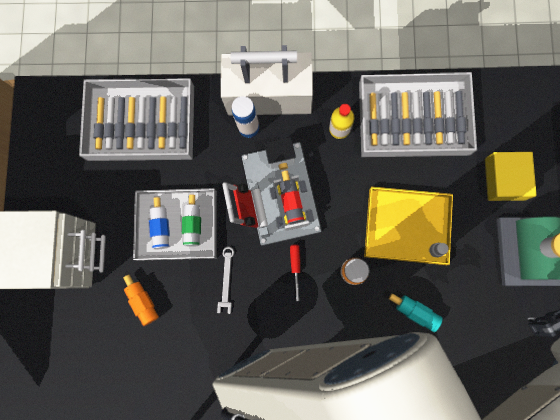

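View pics/side0.png

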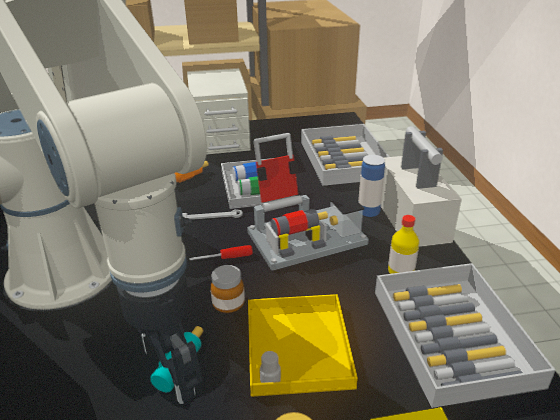

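The top view has image up = +x and left = +y. The rig is at about (285,195), with the red spent filter at (291,200). The blue filter is at (159,227) and the green one at (191,224). The yellow scrap tray is at (410,225), and the clamp is open at (240,203). Next I'll measure these.

```bash
cat > m.py <<'E'
from h import *
def mask(f,lo,hi,roi):
    h=cv2.cvtColor(f['img'],cv2.COLOR_BGR2HSV);lo=np.array(lo);hi=np.array(hi)
    m=cv2.inRange(h,lo,hi)
    z=np.zeros_like(m);x0,y0,x1,y1=roi;z[y0:y1,x0:x1]=m[y0:y1,x0:x1]
    n,l,s,c=cv2.connectedComponentsWithStats(z)
    i=1+np.argmax(s[1:,4]);k=np.argwhere(l==i)[:,::-1].astype(np.float32)
    return k,c[i],cv2.minAreaRect(k)
E
python3 - <<'E'
from m import *
f=grab('top')
def rep(n,lo,hi,roi,z):
    k,c,r=mask(f,lo,hi,roi)
    b=cv2.boxPoints(r)
    print(n,len(k),c.round(1),onz(f,c,z).round(4),'box',onz(f,r[0],z).round(4),[onz(f,q,z)[:2].round(3).tolist() for q in b])
rep('red',(0,150,60),(8,255,255),(272,178,305,226),.095)
rep('brass_s',(12,80,60),(32,255,255),(272,160,300,180),.08)
rep('blue',(100,150,50),(125,255,255),(140,205,175,245),.045)
rep('brass_n',(12,80,60),(32,255,255),(145,190,170,212),.035)
rep('green',(50,120,40),(85,255,255),(176,205,205,245),.045)
rep('tray',(20,150,60),(35,255,255),(355,180,460,270),.03)
rep('clamp',(0,150,60),(8,255,255),(220,175,262,230),.15)
a=cv2.resize(f['img'][135:255,215:325],None,fx=5,fy=5,interpolation=cv2.INTER_CUBIC);cv2.imwrite('pics/c1.png',a)
f=grab('side')
a=cv2.resize(f['img'][125:275,215:375],None,fx=4,fy=4,interpolation=cv2.INTER_CUBIC);cv2.imwrite('pics/c2.png',a)
E
```

```text
red 315 [291.  200.4] [ 0.5489 -0.0123  0.095 ] box [ 0.5486 -0.0121  0.095 ] [[0.568, 0.015], [0.577, -0.031], [0.529, -0.039], [0.52, 0.006]]
brass_s 64 [285.1 175. ] [0.6203 0.0028 0.08  ] box [0.6203 0.0031 0.08  ] [[0.631, 0.015], [0.635, -0.003], [0.61, -0.009], [0.605, 0.009]]
blue 302 [158.4 226.8] [0.4901 0.3458 0.045 ] box [0.4897 0.3453 0.045 ] [[0.511, 0.373], [0.514, 0.323], [0.469, 0.318], [0.465, 0.367]]
brass_n 62 [156.5 201.6] [0.5611 0.3564 0.035 ] box [0.5615 0.3563 0.035 ] [[0.574, 0.367], [0.576, 0.35], [0.549, 0.346], [0.547, 0.363]]
green 310 [191.  224.2] [0.4964 0.258  0.045 ] box [0.4955 0.2578 0.045 ] [[0.519, 0.283], [0.518, 0.234], [0.472, 0.233], [0.473, 0.281]]
tray 5869 [407.6 224.4] [ 0.4921 -0.3238  0.03  ] box [ 0.4892 -0.3273  0.03  ] [[0.405, -0.201], [0.6, -0.225], [0.575, -0.455], [0.383, -0.426]]
clamp 486 [244.6 205.2] [0.5276 0.1017 0.15  ] box [0.5211 0.1007 0.15  ] [[0.569, 0.133], [0.578, 0.091], [0.474, 0.069], [0.465, 0.11]]
```

View pics/c1.png

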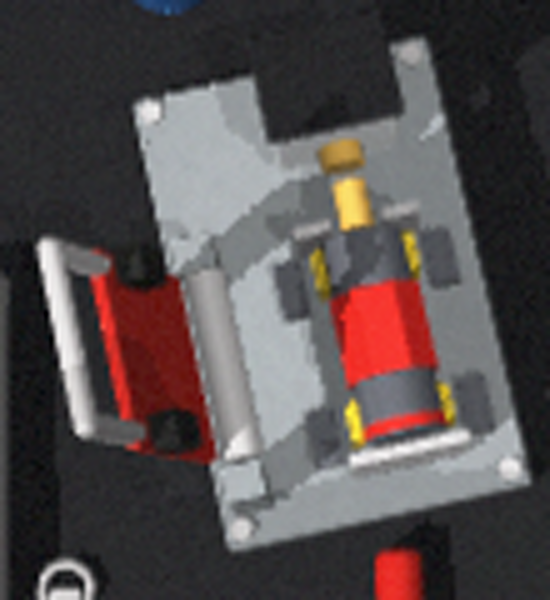

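View pics/c2.png

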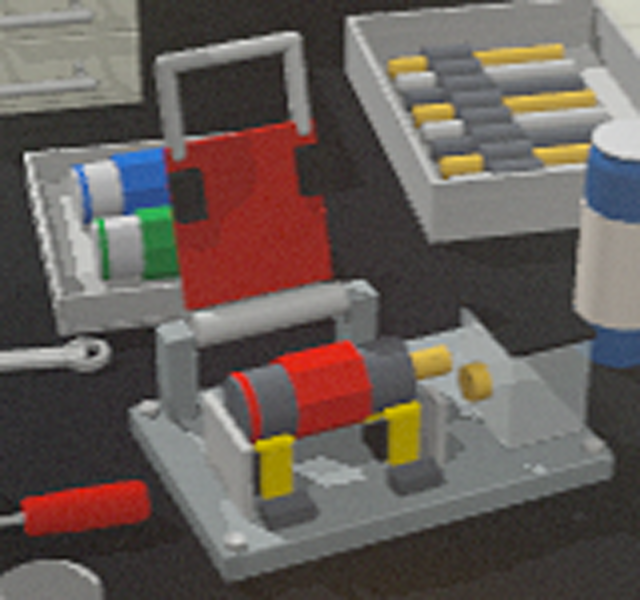

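The crops show the rig with its red handle bar at the left, and the red collar resting on the yellow lips. The base corners in the full image are at about (241.6,155.6), (299.6,142.6), (320.6,232) and (261.4,245).

```bash
cat >> h.py <<'E'
from scipy.spatial.transform import Rotation as Ro
def go(x,y,z,yaw):
    "tool-axis shift after the turn, target TCP, yaw (deg) of tool x, tool down"
    s=manip.sense();R=Ro.from_rotvec(s['tool_rot'])
    T=Ro.from_euler('z',yaw,degrees=True)*Ro.from_rotvec([np.pi,0,0])
    d=T.inv().apply(np.array([x,y,z])-s['tool_pos'])
    print('t',round(s['t'],2),'turn',(R.inv()*T).as_rotvec(degrees=True).round(1),'shift mm after turn',(d*1000).round(1),'F',np.round(s['contact_force'],1),'open',round(s['opening'],4),'q',np.round(s['q'],2))
E
python3 - <<'E'
from m import *
f=grab('top');g=grab('side')
C=[onz(f,p,.02)[:2] for p in [(241.6,155.6),(299.6,142.6),(320.6,232),(261.4,245)]]
C=np.array(C);print(C.round(3).tolist())
for i in range(4):
    d=C[(i+1)%4]-C[i];print(np.linalg.norm(d).round(3),np.degrees(np.arctan2(d[1],d[0])).round(1))
print('ctr',C.mean(0))
# collar in side view: triangulate against red in top at same feature (collar centroid)
k,c,r=mask(g,(0,150,60),(8,255,255),(280,208,308,238));print('side red',c,onz(g,c,.085))
# handle ends top/side
e=[((215+48/5,135+243/5),(215+300/4,125+38/4)),((215+85/5,135+432/5),(215+163/4,125+58/4))]
for a,b in e: print('handle',tri(f,a,g,b))
go(.549,-.012,.256,12)
E
```

```text
[[0.693, 0.126], [0.728, -0.037], [0.475, -0.091], [0.441, 0.07]]
0.167 -77.8
0.259 -167.9
0.165 101.9
0.258 12.5
ctr [0.58399814 0.01687551]
side red [296.6875     221.08333333] [ 0.55286577 -0.02617755  0.085     ]
handle (array([0.56687706, 0.13904211, 0.23204254]), np.float64(0.005361323329420186))
handle (array([0.47825874, 0.12046561, 0.23560778]), np.float64(0.006092596271767043))
t 0.3 turn [-0.   0.  13.9] shift mm after turn [ 383.9 -480.6    0. ] F [ 0.2 -0.4 -0.4] open 0.0854 q [-1.12  0.35  1.63 -0.    1.16 -0.  ]
```

>>> {"name": "servo_tool", "arguments": {
  "rows": [
    {"az":6.9},
    {"az":6.9},
    {"x":0.024,"y":-0.03},
    {"x":0.024,"y":-0.03},
    {"x":0.024,"y":-0.03},
    {"x":0.024,"y":-0.03},
    {"x":0.024,"y":-0.03},
    {"x":0.024,"y":-0.03}
  ],
  "jaw": 0.0854
}}

```text
$.rows[0]: bad value
```

>>> {"name": "servo_tool", "arguments": {
  "rows": [
    {"x":0.024,"y":-0.03},
    {"x":0.024,"y":-0.03},
    {"x":0.024,"y":-0.03},
    {"x":0.024,"y":-0.03},
    {"x":0.024,"y":-0.03},
    {"x":0.024,"y":-0.03},
    {"x":0.024,"y":-0.03},
    {"x":0.024,"y":-0.03}
  ]
}}

```text
$.rows[0]: bad value
```

>>> {"name": "servo_tool", "arguments": {
  "rows": [
    {"x":0.024,"y":-0.03},
    {"x":0.024,"y":-0.03}
  ]
}}

```text
$.rows[0]: bad value
```

```bash
python3 - <<'E'
from m import *
go(.549,-.012,.256,12)
f=grab('wrist','w1.png')
V=np.array(f['view']);print((-V[:3,:3].T@V[:3,3]).round(3))
P=lambda a,b,z:[.549+a*np.cos(.2112)-b*np.sin(.2112),-.0115+a*np.sin(.2112)+b*np.cos(.2112),z]
print(proj(f,[P(0,0,.1),P(.023,.01,.1),P(-.023,-.01,.1),P(.085,0,.076),P(-.055,0,.098)]).round(0).tolist())
E
```

```text
t 0.3 turn [-0.   0.  13.9] shift mm after turn [ 383.9 -480.6    0. ] F [ 0.2 -0.4 -0.4] open 0.0854 q [-1.12  0.35  1.63 -0.    1.16 -0.  ]
[ 0.343 -0.529  0.373]
[[-854.0, -1226.0], [-960.0, -1421.0], [-763.0, -1060.0], [-839.0, -1561.0], [-721.0, -886.0]]
```

View pics/w1.png

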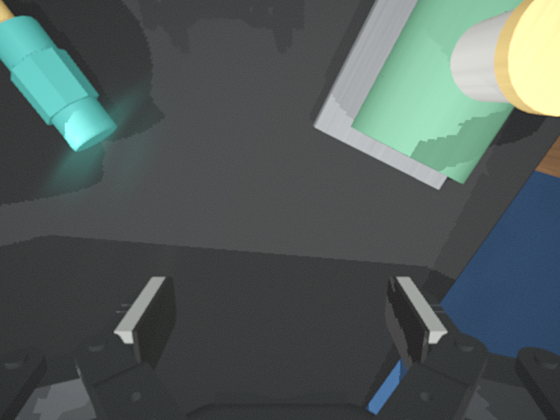

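The moves were refused because every row needs all six fields. The wrist picture only shows the start position, with the fingers at (150,310) and (415,310).

>>> {"name": "servo_tool", "arguments": {
  "rows": [
    {"x":0,"y":0,"z":0,"ax":0,"ay":0,"az":6.9},
    {"x":0,"y":0,"z":0,"ax":0,"ay":0,"az":7.0},
    {"x":0.024,"y":-0.03,"z":0,"ax":0,"ay":0,"az":0},
    {"x":0.024,"y":-0.03,"z":0,"ax":0,"ay":0,"az":0},
    {"x":0.024,"y":-0.03,"z":0,"ax":0,"ay":0,"az":0},
    {"x":0.024,"y":-0.03,"z":0,"ax":0,"ay":0,"az":0},
    {"x":0.024,"y":-0.03,"z":0,"ax":0,"ay":0,"az":0},
    {"x":0.024,"y":-0.03,"z":0,"ax":0,"ay":0,"az":0}
  ],
  "jaw": 0.085
}}

```text
t: 1.02
tool_pos: [0.3771, -0.3543, 0.2564]
tool_rot: [3.124, 0.329, 0.0]
contact_force: [0.7, 0.3, 0.7]
opening: 0.0849
gripper_force: 0.0
```

>>> {"name": "servo_tool", "arguments": {
  "rows": [
    {"x":0.024,"y":-0.03,"z":0,"ax":0,"ay":0,"az":0},
    {"x":0.024,"y":-0.03,"z":0,"ax":0,"ay":0,"az":0},
    {"x":0.024,"y":-0.03,"z":0,"ax":0,"ay":0,"az":0},
    {"x":0.024,"y":-0.03,"z":0,"ax":0,"ay":0,"az":0},
    {"x":0.024,"y":-0.03,"z":0,"ax":0,"ay":0,"az":0},
    {"x":0.024,"y":-0.03,"z":0,"ax":0,"ay":0,"az":0},
    {"x":0.024,"y":-0.03,"z":0,"ax":0,"ay":0,"az":0},
    {"x":0.024,"y":-0.03,"z":0,"ax":0,"ay":0,"az":0}
  ]
}}

```text
t: 1.68
tool_pos: [0.515, -0.0792, 0.2565]
tool_rot: [3.124, 0.33, 0.001]
contact_force: [0.3, -0.7, 0.4]
opening: 0.0851
gripper_force: 0.0
```

>>> {"name": "servo_tool", "arguments": {
  "rows": [
    {"x":0.012,"y":-0.015,"z":0,"ax":0,"ay":0,"az":0},
    {"x":0.012,"y":-0.015,"z":0,"ax":0,"ay":0,"az":0},
    {"x":0,"y":0,"z":0,"ax":0,"ay":0,"az":0}
  ]
}}

```text
t: 1.93
tool_pos: [0.533, -0.044, 0.2564]
tool_rot: [-3.123, -0.333, -0.002]
contact_force: [0.3, 0.2, 1.2]
opening: 0.0848
gripper_force: 0.0
```

```bash
cat >> h.py <<'E'
def P(a,b,z,t=.2112,o=(.549,-.0115)): return [o[0]+a*np.cos(t)-b*np.sin(t),o[1]+a*np.sin(t)+b*np.cos(t),z]
E
python3 - <<'E'
from m import *
go(.549,-.0115,.256,12)
f=grab('wrist','w2.png')
print(proj(f,[P(0,0,.1),P(.023,.01,.1),P(-.023,-.01,.1),P(.085,0,.076),P(-.055,0,.098)]).round(0).tolist())
k,c,r=mask(f,(0,150,60),(8,255,255),(100,0,460,420));print(len(k),c,r)
E
```

```text
t 1.93 turn [-0.  -0.1  0.2] shift mm after turn [ 22.4 -28.5   0.4] F [0.3 0.2 1.2] open 0.0848 q [-0.09  0.21  1.83  0.    1.1   1.27]
[[242.0, 169.0], [228.0, 139.0], [256.0, 198.0], [242.0, 51.0], [245.0, 236.0]]
3171 [248.50520341 169.42321034] ((246.6908721923828, 168.06240844726562), (60.62651062011719, 58.27601623535156), 88.45184326171875)
```

View pics/w2.png

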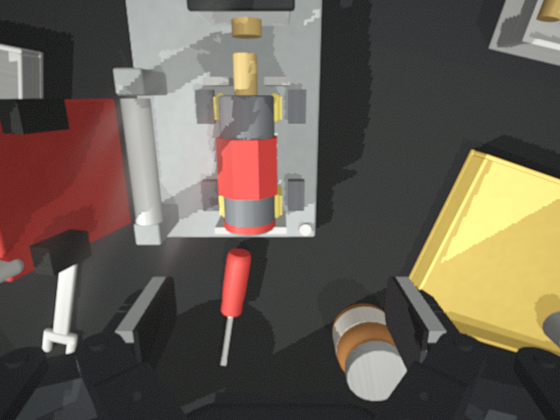

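Predicted and seen agree within about 3 mm (collar at (247,168) against (242,169) predicted). I'll go above it, re-measure, then descend.

>>> {"name": "servo_tool", "arguments": {
  "rows": [
    {"x":0.011,"y":-0.0135,"z":0.02,"ax":0,"ay":0,"az":0},
    {"x":0.011,"y":-0.0135,"z":0.02,"ax":0,"ay":0,"az":0},
    {"x":0,"y":0,"z":0,"ax":0,"ay":0,"az":0}
  ]
}}

```text
t: 2.23
tool_pos: [0.5463, -0.015, 0.2132]
tool_rot: [-3.123, -0.33, 0.006]
contact_force: [-1.3, -0.1, 0.3]
opening: 0.0854
gripper_force: 0.0
```

```bash
python3 - <<'E'
from m import *
go(.549,-.0115,.080,12.1)
f=grab('wrist')
k,c,r=mask(f,(0,150,60),(8,255,255),(180,60,400,420));b=cv2.boxPoints(r)
print(c,r)
k=k[(k[:,1]>np.percentile(k[:,1],20))&(k[:,1]<np.percentile(k[:,1],80))]
l=np.median([k[k[:,1]==v,0].min() for v in np.unique(k[:,1])]);h=np.median([k[k[:,1]==v,0].max() for v in np.unique(k[:,1])])
v=k[:,1].mean();print('silh',l,h,v,onz(f,((l+h)/2,v),.080))
for p in b: print(onz(f,p,.09).round(4))
for z in(.08,.1):print(onz(f,(c[0],k[:,1].mean()),z))
k,c,r=mask(f,(12,80,60),(32,255,255),(180,0,400,160));print('brass',len(k),c,onz(f,c,.08),r)
print(proj(f,[P(0,0,.076),P(.085,0,.076)]))
E
```

```text
t 2.23 turn [-0.1  0.2 -0. ] shift mm after turn [  3.4  -2.9 133.2] F [-1.3 -0.1  0.3] open 0.0854 q [-0.03  0.28  1.84  0.    1.02  1.33]
[277.64744287 206.9632753 ] ((278.0, 205.5), (73.0, 68.0), 90.0)
silh 246.0 311.0 206.70647 [ 0.54530718 -0.01441029  0.08      ]
[0.5694 0.0142 0.09  ]
[ 0.5789 -0.0302  0.09  ]
[ 0.5276 -0.0426  0.09  ]
[0.5175 0.0048 0.09  ]
[ 0.54517903 -0.013811    0.08      ]
[ 0.55139416 -0.01268284  0.1       ]
brass 1237 [277.53678254 100.49151172] [0.61671659 0.00134437 0.08      ] ((277.5, 100.5), (47.0, 27.0), 90.0)
[[275.66672357 199.50190415]
 [275.00027594  74.60400299]]
```

>>> {"name": "servo_tool", "arguments": {
  "rows": [
    {"x":0.0025,"y":-0.001,"z":0.025,"ax":0,"ay":0,"az":0},
    {"x":0,"y":0,"z":0.03,"ax":0,"ay":0,"az":0},
    {"x":0,"y":0,"z":0.03,"ax":0,"ay":0,"az":0},
    {"x":0,"y":0,"z":0.03,"ax":0,"ay":0,"az":0},
    {"x":0,"y":0,"z":0.018,"ax":0,"ay":0,"az":0},
    {"x":0,"y":0,"z":0,"ax":0,"ay":0,"az":0},
    {"x":0,"y":0,"z":0,"ax":0,"ay":0,"az":0}
  ]
}}

```text
t: 2.87
tool_pos: [0.5493, -0.0154, 0.0836]
tool_rot: [3.124, 0.328, -0.002]
contact_force: [0.2, 0.4, 0.5]
opening: 0.085
gripper_force: 0.0
```

>>> {"name": "servo_tool", "arguments": {
  "rows": [
    {"x":0,"y":0,"z":0,"ax":0,"ay":0,"az":0},
    {"x":0,"y":0,"z":0,"ax":0,"ay":0,"az":0},
    {"x":0,"y":0,"z":0,"ax":0,"ay":0,"az":0},
    {"x":0,"y":0,"z":0,"ax":0,"ay":0,"az":0},
    {"x":0,"y":0,"z":0,"ax":0,"ay":0,"az":0},
    {"x":0,"y":0,"z":0,"ax":0,"ay":0,"az":0}
  ],
  "jaw": 0.03
}}

```text
t: 3.37
tool_pos: [0.5504, -0.0131, 0.0847]
tool_rot: [-3.123, -0.329, -0.003]
contact_force: [-0.4, 8.6, 4.6]
opening: 0.0467
gripper_force: 62.5
```

>>> {"name": "servo_tool", "arguments": {
  "rows": [
    {"x":0,"y":0,"z":-0.01,"ax":0,"ay":0,"az":0},
    {"x":0,"y":0,"z":-0.03,"ax":0,"ay":0,"az":0},
    {"x":0,"y":0,"z":-0.04,"ax":0,"ay":0,"az":0},
    {"x":0,"y":0,"z":-0.04,"ax":0,"ay":0,"az":0},
    {"x":0,"y":0,"z":-0.01,"ax":0,"ay":0,"az":6.3},
    {"x":0,"y":0,"z":0,"ax":0,"ay":0,"az":6.4},
    {"x":0,"y":0,"z":0,"ax":0,"ay":0,"az":6.4}
  ]
}}

```text
t: 3.95
tool_pos: [0.5503, -0.0144, 0.2157]
tool_rot: [3.135, -0.202, 0.006]
contact_force: [-0.0, 0.1, -2.8]
opening: 0.047
gripper_force: 64.8
```

>>> {"name": "servo_tool", "arguments": {
  "rows": [
    {"x":-0.003,"y":0.032,"z":0,"ax":0,"ay":0,"az":0},
    {"x":-0.003,"y":0.032,"z":0,"ax":0,"ay":0,"az":0},
    {"x":-0.003,"y":0.032,"z":0,"ax":0,"ay":0,"az":0},
    {"x":-0.003,"y":0.032,"z":0,"ax":0,"ay":0,"az":0},
    {"x":-0.003,"y":0.032,"z":0,"ax":0,"ay":0,"az":0},
    {"x":-0.003,"y":0.032,"z":0,"ax":0,"ay":0,"az":0},
    {"x":-0.003,"y":0.032,"z":0,"ax":0,"ay":0,"az":0},
    {"x":-0.003,"y":0.032,"z":0,"ax":0,"ay":0,"az":0}
  ]
}}

```text
t: 4.62
tool_pos: [0.4937, -0.2669, 0.2141]
tool_rot: [3.135, -0.193, 0.001]
contact_force: [0.5, 0.8, -2.6]
opening: 0.0469
gripper_force: 64.8
```

>>> {"name": "servo_tool", "arguments": {
  "rows": [
    {"x":-0.004,"y":0.034,"z":0,"ax":0,"ay":0,"az":0},
    {"x":0,"y":0,"z":0.03,"ax":0,"ay":0,"az":0},
    {"x":0,"y":0,"z":0.02,"ax":0,"ay":0,"az":0}
  ]
}}

```text
t: 4.87
tool_pos: [0.4859, -0.3009, 0.1635]
tool_rot: [3.134, -0.198, 0.003]
contact_force: [0.1, 0.6, -4.2]
opening: 0.047
gripper_force: 64.6
```

```bash
python3 - <<'E'
from m import *
go(.484,-.296,.038,-7)
f=grab('wrist','w3.png')
E
```

```text
t 4.87 turn [ 0.1 -0.1 -0.2] shift mm after turn [ -2.5  -4.7 125.5] F [ 0.1  0.6 -4.2] open 0.047 q [-0.56  0.38  1.83 -0.    0.93  1.14]
```

View pics/w3.png

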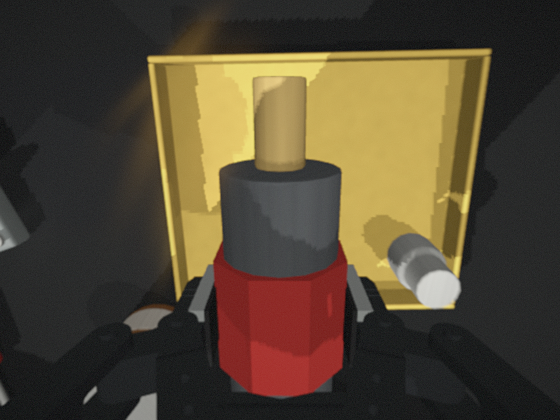

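The spent filter is held. The tray rim corners are at about (150,58), (490,52), (455,307) and (178,307), and the socket is at (430,270). I'll cast the corners as a check before lowering.

```bash
python3 - <<'E'
from m import *
f=grab('wrist')
C=np.array([onz(f,p,.03)[:2] for p in [(150,57),(490,51),(455,307),(178,307)]]);print(C.round(3).tolist(),C.mean(0))
go(.484,-.296,.038,-7)
E
```

```text
[[0.592, -0.231], [0.568, -0.441], [0.387, -0.423], [0.413, -0.21]] [ 0.48993721 -0.32626835]
t 4.97 turn [-0.1  0.3 -0.1] shift mm after turn [ -0.2  -2.  122.9] F [-1.1  1.1 -3.3] open 0.0469 q [-0.55  0.38  1.84 -0.    0.93  1.14]
```

>>> {"name": "servo_tool", "arguments": {
  "rows": [
    {"x":0,"y":-0.002,"z":0.03,"ax":0,"ay":0,"az":0},
    {"x":0,"y":0,"z":0.03,"ax":0,"ay":0,"az":0},
    {"x":0,"y":0,"z":0.03,"ax":0,"ay":0,"az":0},
    {"x":0,"y":0,"z":0.02,"ax":0,"ay":0,"az":0},
    {"x":0,"y":0,"z":0.01,"ax":0,"ay":0,"az":0},
    {"x":0,"y":0,"z":0.003,"ax":0,"ay":0,"az":0},
    {"x":0,"y":0,"z":0,"ax":0,"ay":0,"az":0}
  ]
}}

```text
t: 5.55
tool_pos: [0.4871, -0.2968, 0.041]
tool_rot: [3.135, -0.192, 0.001]
contact_force: [-0.3, -0.2, -2.1]
opening: 0.0467
gripper_force: 64.6
```

```bash
python3 - <<'E'
from m import *
go(.484,-.296,.038,-7)
E
```

```text
t 5.55 turn [ 0. -0. -0.] shift mm after turn [-3.2 -0.4  3. ] F [-0.3 -0.2 -2.1] open 0.0467 q [-0.55  0.56  1.89 -0.    0.69  1.14]
```

>>> {"name": "servo_tool", "arguments": {
  "rows": [
    {"x":0,"y":0,"z":0.003,"ax":0,"ay":0,"az":0},
    {"x":0,"y":0,"z":0,"ax":0,"ay":0,"az":0}
  ]
}}

```text
t: 5.72
tool_pos: [0.4875, -0.2971, 0.0386]
tool_rot: [3.135, -0.193, 0.003]
contact_force: [-0.3, -0.3, -3.1]
opening: 0.0469
gripper_force: 64.7
```

>>> {"name": "servo_tool", "arguments": {
  "rows": [
    {"x":0,"y":0,"z":0,"ax":0,"ay":0,"az":0},
    {"x":0,"y":0,"z":0,"ax":0,"ay":0,"az":0},
    {"x":0,"y":0,"z":0,"ax":0,"ay":0,"az":0},
    {"x":0,"y":0,"z":0,"ax":0,"ay":0,"az":0},
    {"x":0,"y":0,"z":-0.02,"ax":0,"ay":0,"az":0},
    {"x":0,"y":0,"z":-0.04,"ax":0,"ay":0,"az":0},
    {"x":0,"y":0,"z":-0.04,"ax":0,"ay":0,"az":0},
    {"x":0,"y":0,"z":-0.04,"ax":0,"ay":0,"az":0}
  ],
  "jaw": 0.07
}}

```text
t: 6.38
tool_pos: [0.4861, -0.2964, 0.1788]
tool_rot: [-3.135, 0.193, 0.001]
contact_force: [0.1, -0.1, -0.2]
opening: 0.0701
gripper_force: 0.0
```

>>> {"name": "servo_tool", "arguments": {
  "rows": [
    {"x":0,"y":0,"z":-0.04,"ax":0,"ay":0,"az":-5},
    {"x":0,"y":0,"z":-0.04,"ax":0,"ay":0,"az":-5},
    {"x":0,"y":0,"z":-0.04,"ax":0,"ay":0,"az":-5},
    {"x":0,"y":0,"z":0,"ax":0,"ay":0,"az":0}
  ]
}}

```text
t: 6.72
tool_pos: [0.4895, -0.2985, 0.306]
tool_rot: [3.126, 0.225, 0.016]
contact_force: [0.1, -0.4, 1.2]
opening: 0.07
gripper_force: 0.0
```

```bash
python3 - <<'E'
from m import *
go(.49,.3455,.29,8)
f=grab('top')
k,c,r=mask(f,(0,150,60),(8,255,255),(360,185,450,265));print('red',len(k),onz(f,c,.045))
E
```

```text
t 6.72 turn [ 0.5 -0.6  0.2] shift mm after turn [  90.1 -637.7   16. ] F [ 0.1 -0.4  1.2] open 0.07 q [-0.55  0.22  1.7   0.    1.21  0.88]
red 266 [ 0.48870931 -0.29169559  0.045     ]
```

Spent filter lies in the scrap tray at (.489,-.292). Now on to the new one.

>>> {"name": "servo_tool", "arguments": {
  "rows": [
    {"x":0.0056,"y":-0.0395,"z":0,"ax":0,"ay":0,"az":0},
    {"x":0.0056,"y":-0.0395,"z":0,"ax":0,"ay":0,"az":0},
    {"x":0.0056,"y":-0.0395,"z":0,"ax":0,"ay":0,"az":0},
    {"x":0.0056,"y":-0.0395,"z":0,"ax":0,"ay":0,"az":0},
    {"x":0.0056,"y":-0.0395,"z":0,"ax":0,"ay":0,"az":0},
    {"x":0.0056,"y":-0.0395,"z":0,"ax":0,"ay":0,"az":0},
    {"x":0.0056,"y":-0.0395,"z":0,"ax":0,"ay":0,"az":0},
    {"x":0.0056,"y":-0.0395,"z":0,"ax":0,"ay":0,"az":0}
  ]
}}

```text
t: 7.43
tool_pos: [0.4863, 0.0243, 0.2964]
tool_rot: [-3.134, -0.216, 0.002]
contact_force: [1.5, -0.3, -0.4]
opening: 0.0703
gripper_force: 0.0
```

>>> {"name": "servo_tool", "arguments": {
  "rows": [
    {"x":0.0056,"y":-0.0395,"z":0,"ax":0,"ay":0,"az":0},
    {"x":0.0056,"y":-0.0395,"z":0,"ax":0,"ay":0,"az":0},
    {"x":0.0056,"y":-0.0395,"z":0,"ax":0,"ay":0,"az":0},
    {"x":0.0056,"y":-0.0395,"z":0,"ax":0,"ay":0,"az":0},
    {"x":0.0056,"y":-0.0395,"z":0,"ax":0,"ay":0,"az":0},
    {"x":0.0056,"y":-0.0395,"z":0,"ax":0,"ay":0,"az":0},
    {"x":0.0056,"y":-0.0395,"z":0,"ax":0,"ay":0,"az":0},
    {"x":0.0056,"y":-0.0395,"z":0,"ax":0,"ay":0,"az":0}
  ]
}}

```text
t: 8.1
tool_pos: [0.4871, 0.3434, 0.2961]
tool_rot: [3.133, 0.216, -0.002]
contact_force: [0.5, 0.5, 1.3]
opening: 0.0699
gripper_force: 0.0
```

>>> {"name": "servo_tool", "arguments": {
  "rows": [
    {"x":0,"y":-0.005,"z":0.04,"ax":0,"ay":0,"az":0},
    {"x":0,"y":0,"z":0.04,"ax":0,"ay":0,"az":0},
    {"x":0,"y":0,"z":0.04,"ax":0,"ay":0,"az":0},
    {"x":0,"y":0,"z":0,"ax":0,"ay":0,"az":0}
  ]
}}

```text
t: 8.43
tool_pos: [0.4826, 0.3438, 0.1689]
tool_rot: [3.127, 0.217, -0.018]
contact_force: [-1.7, -2.5, -1.0]
opening: 0.0699
gripper_force: 0.0
```

```bash
python3 - <<'E'
from m import *
f=grab('wrist','w4.png')
k,c,r=mask(f,(100,150,40),(125,255,255),(100,0,460,420));print(len(k),c,r,onz(f,r[0],.045),[onz(f,p,.045)[:2].round(3).tolist() for p in cv2.boxPoints(r)])
k,c,r=mask(f,(12,80,60),(32,255,255),(100,0,460,250));print('brass',len(k),c,onz(f,c,.034),r)
go(.49,.3455,.037,8)
E
```

```text
4226 [271.68528159 197.91079035] ((272.0108947753906, 196.80487060546875), (67.06993865966797, 70.63200378417969), 0.8951737284660339) [0.49020572 0.34910092 0.045     ] [[0.461, 0.37], [0.512, 0.374], [0.517, 0.33], [0.467, 0.322]]
brass 1248 [273.51923077  90.67307692] [0.55878627 0.3573268  0.034     ] ((274.0, 91.0), (48.0, 26.0), 90.0)
t 8.48 turn [ 0.3  0.5 -0.1] shift mm after turn [  5.7   0.  135.9] F [ 0.4 -0.6  1. ] open 0.07 q [0.62 0.4  1.77 0.   0.98 2.05]
```

View pics/w4.png

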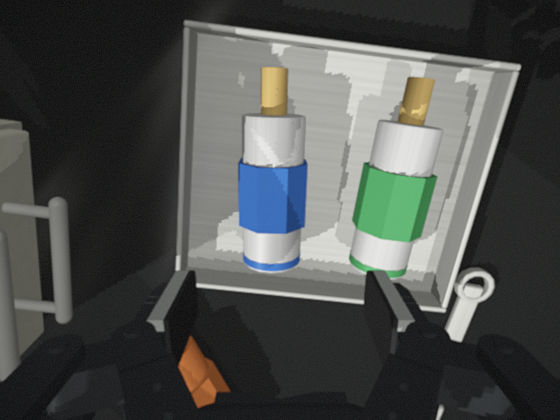

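Blue collar is at (272,197), aligned with the tool axis. Green is at (395,200) and clear of the right finger. Descending.

>>> {"name": "servo_tool", "arguments": {
  "rows": [
    {"x":0.003,"y":-0.002,"z":0.03,"ax":0,"ay":0,"az":0},
    {"x":0.003,"y":0,"z":0.03,"ax":0,"ay":0,"az":0},
    {"x":0,"y":0,"z":0.03,"ax":0,"ay":0,"az":0},
    {"x":0,"y":0,"z":0.03,"ax":0,"ay":0,"az":0},
    {"x":0,"y":0,"z":0.012,"ax":0,"ay":0,"az":0},
    {"x":0,"y":0,"z":0.002,"ax":0,"ay":0,"az":0},
    {"x":0,"y":0,"z":0,"ax":0,"ay":0,"az":0}
  ]
}}

```text
t: 9.07
tool_pos: [0.4937, 0.3497, 0.0445]
tool_rot: [-3.134, -0.217, -0.001]
contact_force: [-0.0, 0.2, 0.5]
opening: 0.0703
gripper_force: 0.0
```

>>> {"name": "servo_tool", "arguments": {
  "rows": [
    {"x":0,"y":0,"z":0,"ax":0,"ay":0,"az":0},
    {"x":0,"y":0,"z":0,"ax":0,"ay":0,"az":0},
    {"x":0,"y":0,"z":0,"ax":0,"ay":0,"az":0},
    {"x":0,"y":0,"z":0,"ax":0,"ay":0,"az":0},
    {"x":0,"y":0,"z":0,"ax":0,"ay":0,"az":0}
  ],
  "jaw": 0.03
}}

```text
t: 9.48
tool_pos: [0.4943, 0.3504, 0.046]
tool_rot: [-3.132, -0.217, -0.005]
contact_force: [-1.8, -0.4, 7.7]
opening: 0.0468
gripper_force: 61.2
```

```bash
python3 - <<'E'
from m import *
go(.549,-.012,.3,12.1)
E
```

```text
t 9.48 turn [-0.1 -0.2 -4.2] shift mm after turn [ -22.5  365.8 -254. ] F [-1.8 -0.4  7.7] open 0.0468 q [ 0.61  0.59  1.81 -0.    0.74  2.05]
```

>>> {"name": "servo_tool", "arguments": {
  "rows": [
    {"x":0,"y":0,"z":-0.015,"ax":0,"ay":0,"az":0},
    {"x":0,"y":0,"z":-0.037,"ax":0,"ay":0,"az":0},
    {"x":0,"y":0,"z":-0.037,"ax":0,"ay":0,"az":0},
    {"x":0,"y":0,"z":-0.037,"ax":0,"ay":0,"az":0},
    {"x":0,"y":0,"z":-0.037,"ax":0,"ay":0,"az":0},
    {"x":0,"y":0,"z":-0.037,"ax":0,"ay":0,"az":0},
    {"x":0,"y":0,"z":-0.037,"ax":0,"ay":0,"az":-4.2},
    {"x":0,"y":0,"z":-0.037,"ax":0,"ay":0,"az":0}
  ]
}}

```text
t: 10.15
tool_pos: [0.4924, 0.349, 0.3207]
tool_rot: [-3.122, -0.339, -0.002]
contact_force: [1.3, 0.9, -2.7]
opening: 0.0467
gripper_force: 63.4
```

>>> {"name": "servo_tool", "arguments": {
  "rows": [
    {"x":-0.002,"y":0.036,"z":0,"ax":0,"ay":0,"az":0},
    {"x":-0.002,"y":0.036,"z":0,"ax":0,"ay":0,"az":0},
    {"x":-0.002,"y":0.036,"z":0,"ax":0,"ay":0,"az":0},
    {"x":-0.002,"y":0.036,"z":0,"ax":0,"ay":0,"az":0},
    {"x":-0.002,"y":0.036,"z":0,"ax":0,"ay":0,"az":0},
    {"x":-0.002,"y":0.036,"z":0,"ax":0,"ay":0,"az":0},
    {"x":-0.002,"y":0.036,"z":0,"ax":0,"ay":0,"az":0},
    {"x":-0.002,"y":0.036,"z":0,"ax":0,"ay":0,"az":0}
  ]
}}

```text
t: 10.82
tool_pos: [0.5375, 0.0627, 0.3187]
tool_rot: [-3.124, -0.333, -0.003]
contact_force: [1.6, 0.6, -3.0]
opening: 0.0463
gripper_force: 63.3
```

>>> {"name": "servo_tool", "arguments": {
  "rows": [
    {"x":-0.003,"y":0.036,"z":0,"ax":0,"ay":0,"az":0},
    {"x":-0.003,"y":0.036,"z":0,"ax":0,"ay":0,"az":0},
    {"x":0,"y":0,"z":0.038,"ax":0,"ay":0,"az":0},
    {"x":0,"y":0,"z":0.038,"ax":0,"ay":0,"az":0},
    {"x":0,"y":0,"z":0.038,"ax":0,"ay":0,"az":0},
    {"x":0,"y":0,"z":0,"ax":0,"ay":0,"az":0}
  ]
}}

```text
t: 11.32
tool_pos: [0.5428, -0.0075, 0.198]
tool_rot: [-3.123, -0.331, 0.015]
contact_force: [-2.5, 0.7, -4.3]
opening: 0.0464
gripper_force: 63.6
```

```bash
python3 - <<'E'
from m import *
go(.549,-.012,.2,12.1)
f=grab('wrist','w5.png');g=grab('side')
k,c,r=mask(f,(12,80,60),(32,255,255),(200,0,360,250));print('brass wrist',len(k),c,r)
s=manip.sense();p=s['tool_pos']
# brass in wrist + side triangulated tip & blue collar
cv2.imwrite('pics/s5.png',cv2.resize(g['img'][110:280,210:390],None,fx=4,fy=3.5)[:600])
E
```

```text
t 11.32 turn [-0.1  0.5 -0. ] shift mm after turn [ 5.2  5.7 -2. ] F [-2.5  0.7 -4.3] open 0.0464 q [-0.02  0.3   1.86  0.    1.    1.34]
brass wrist 4522 [281.28438744 130.89252543] ((278.15966796875, 131.20736694335938), (59.10631561279297, 88.1523208618164), 2.642545223236084)
```

View pics/w5.png

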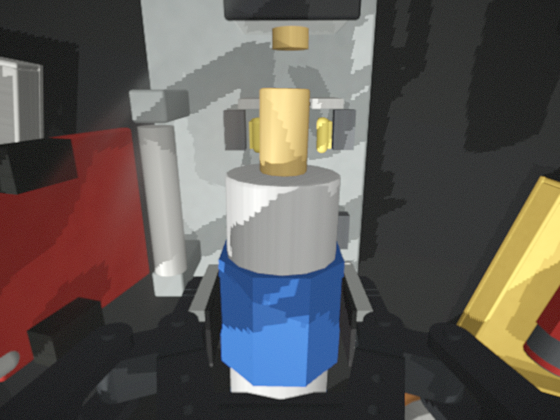

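The new filter is gripped straight: spout tip at (284,88), port at (291,38). The slot plate at row 103 has edges near x=262 and x=310. I'll work out tip and rig centre relative to the TCP.

```bash
cat > rel.py <<'E'
from m import *
def rel(f,uv,z):
    s=manip.sense();R=Ro.from_rotvec(s['tool_rot']);return (R.inv().apply(onz(f,uv,z)-s['tool_pos'])*1000).round(1)
E
python3 - <<'E'
from rel import *
f=grab('wrist');im=f['img']
# spout tip edges
h=cv2.cvtColor(im,cv2.COLOR_BGR2HSV);m=cv2.inRange(h,(12,80,60),(32,255,255))
col=m[60:180,275:295];print('tip row',[60+np.argmax(m[60:180,c]>0) for c in (275,280,285,290,295)])
for r in (110,140,160): 
    x=np.where(m[r,256:312]>0)[0]+256;print('spout row',r,x.min(),x.max())
print('port',[ (np.where(m[r,250:330]>0)[0]+250)[[0,-1]] for r in (30,36,42)])
g=cv2.cvtColor(im,cv2.COLOR_BGR2GRAY)
print('row101',g[101,225:360].tolist())
z=manip.sense()['tool_pos'][2]
for dz in(.009,.018): print('tip',rel(f,(284,88),z-dz+.009))
print('port',rel(f,(291,38),.06),'plateL',rel(f,(238,103),.07),'plateR',rel(f,(344,103),.07))
E
```

```text
tip row [np.int64(88), np.int64(88), np.int64(88), np.int64(88), np.int64(88)]
spout row 110 260 308
spout row 140 256 307
spout row 160 260 306Traceback (most recent call last):
  File "<stdin>", line 8, in <module>
IndexError: index 0 is out of bounds for axis 0 with size 0
```

```bash
python3 - <<'E'
from rel import *
f=grab('wrist');im=f['img']
g=cv2.cvtColor(im,cv2.COLOR_BGR2GRAY)
print('row103 L',g[103,225:263].tolist(),'R',g[103,305:360].tolist())
print('port row',g[36,262:320].tolist())
s=manip.sense();z=s['tool_pos'][2];print(s['tool_pos'])
for dz in(.009,.018): print('tip',rel(f,(284,88),z-dz+.009))
print('port',rel(f,(291,38),.06),'plateL',rel(f,(238,103),.07),'plateR',rel(f,(344,103),.07))
E
```

```text
row103 L [136, 142, 162, 176, 181, 180, 180, 181, 180, 183, 186, 185, 185, 184, 175, 152, 134, 133, 134, 133, 134, 134, 133, 133, 132, 132, 133, 133, 134, 132, 131, 132, 133, 135, 154, 179, 192, 201] R [168, 163, 154, 140, 127, 133, 133, 132, 132, 134, 135, 135, 133, 135, 133, 135, 133, 135, 137, 134, 136, 140, 156, 161, 162, 159, 161, 162, 161, 161, 161, 161, 161, 161, 159, 160, 158, 156, 159, 159, 159, 159, 158, 163, 171, 182, 199, 202, 202, 199, 189, 172, 161, 157, 158]
port row [120, 124, 123, 123, 124, 124, 127, 121, 123, 125, 124, 127, 123, 122, 124, 124, 123, 126, 124, 123, 124, 121, 124, 123, 124, 122, 124, 124, 122, 123, 125, 126, 124, 125, 126, 124, 124, 123, 124, 125, 125, 124, 125, 124, 124, 121, 126, 124, 125, 125, 123, 124, 123, 125, 126, 125, 126, 124]
[ 0.54875589 -0.00703783  0.20615449]
tip [78.3  1.8  0.3]
tip [78.4  1.9  9.3]
port [110.9   7.6 146.6] plateL [ 70.2 -27.6 136.4] plateR [ 70.2  42.9 136.5]
```

```bash
python3 - <<'E'
from rel import *
f=grab('wrist');im=f['img'];s=manip.sense();print(s['tool_pos'],s['qvel'].round(3) if hasattr(s['qvel'],'round') else s['qvel'])
h=cv2.cvtColor(im,cv2.COLOR_BGR2HSV);m=cv2.inRange(h,(12,80,60),(34,255,255));m[180:]=0;m[:,:200]=0;m[:,380:]=0
n,l,st,c=cv2.connectedComponentsWithStats(m)
for i in range(1,n):
    if st[i,4]>25: print(st[i].tolist(),c[i].round(1),rel(f,c[i],.055),rel(f,c[i],.066))
g=cv2.cvtColor(im,cv2.COLOR_BGR2GRAY)
for u in (240,250,332,340): print(u,g[70:150,u].tolist())
print(proj(f,[P(.06,.03,.07),P(.06,-.03,.07),P(.1,0,.053)]).round(1).tolist())
E
```

```text
[ 0.54892424 -0.00701269  0.20631846] [ 0.001 -0.002  0.005 -0.    -0.008  0.001]
[272, 42, 34, 22, 699] [288.1  52.6] [103.3   5.9 151.8] [102.2   5.7 140.8]
[249, 88, 61, 88, 4514] [281.3 131.6] [ 50.6   1.3 151.5] [ 51.7   1.3 140.6]
[313, 128, 16, 34, 445] [320.2 144. ] [ 41.7  29.8 151.5] [ 43.2  28.6 140.5]
240 [134, 134, 134, 134, 134, 133, 136, 136, 135, 133, 136, 135, 133, 134, 133, 134, 134, 135, 135, 136, 137, 134, 137, 134, 134, 134, 134, 134, 133, 143, 169, 176, 175, 170, 149, 144, 144, 143, 144, 141, 141, 157, 163, 163, 161, 163, 163, 163, 166, 158, 111, 94, 95, 97, 100, 99, 99, 99, 98, 99, 97, 98, 97, 99, 98, 99, 96, 98, 98, 98, 96, 98, 97, 97, 96, 97, 95, 97, 98, 97]
250 [131, 132, 133, 132, 133, 130, 133, 132, 133, 136, 135, 135, 134, 135, 134, 136, 133, 134, 135, 135, 134, 135, 134, 134, 133, 136, 134, 135, 132, 133, 132, 132, 132, 133, 132, 132, 135, 132, 124, 127, 140, 160, 165, 162, 164, 164, 162, 163, 166, 161, 141, 134, 134, 135, 135, 136, 135, 134, 133, 136, 133, 142, 161, 169, 168, 168, 171, 173, 172, 172, 171, 172, 173, 170, 173, 173, 173, 172, 172, 172]
332
[... 153 characters left out ...]
62, 160, 160, 159, 160, 161, 161, 161, 150, 135, 165, 193, 197, 194, 195, 195, 193, 197, 195, 172, 117, 102, 110, 110, 114, 111, 111, 114, 114, 115, 113, 113, 111, 112, 112, 112, 113, 113, 112, 112, 112, 114, 113, 111, 112, 112, 114, 112, 111, 113]
340 [161, 161, 160, 160, 158, 160, 158, 160, 160, 160, 160, 158, 160, 159, 160, 159, 160, 160, 160, 159, 161, 158, 160, 161, 161, 160, 161, 161, 160, 161, 162, 160, 161, 162, 160, 160, 160, 159, 160, 160, 161, 162, 159, 152, 138, 135, 133, 134, 130, 106, 94, 107, 113, 113, 112, 113, 113, 115, 113, 113, 115, 113, 114, 114, 114, 113, 114, 114, 114, 113, 116, 127, 128, 117, 115, 113, 112, 113, 116, 112]
[[241.5, 122.0], [330.0, 122.0], [285.7, 60.5]]
```

>>> {"name": "servo_tool", "arguments": {
  "rows": [
    {"x":0.0065,"y":0.0045,"z":0,"ax":0,"ay":0,"az":0},
    {"x":0,"y":0,"z":0.025,"ax":0,"ay":0,"az":0},
    {"x":0,"y":0,"z":0.025,"ax":0,"ay":0,"az":0},
    {"x":0,"y":0,"z":0.012,"ax":0,"ay":0,"az":0},
    {"x":0,"y":0,"z":0,"ax":0,"ay":0,"az":0},
    {"x":0,"y":0,"z":0,"ax":0,"ay":0,"az":0},
    {"x":0,"y":0,"z":0,"ax":0,"ay":0,"az":0}
  ]
}}

```text
t: 12.15
tool_pos: [0.5556, -0.0102, 0.1427]
tool_rot: [3.124, 0.332, 0.003]
contact_force: [-0.3, 0.1, -2.4]
opening: 0.0468
gripper_force: 63.6
```

```bash
python3 - <<'E'
from rel import *
f=grab('wrist');im=f['img'];go(*P(.006,0,.09),12.1)
h=cv2.cvtColor(im,cv2.COLOR_BGR2HSV);m=cv2.inRange(h,(12,80,60),(34,255,255));m[180:]=0;m[:,:200]=0;m[:,380:]=0
n,l,st,c=cv2.connectedComponentsWithStats(m)
for i in range(1,n):
    if st[i,4]>25: print(st[i].tolist(),c[i].round(1),rel(f,c[i],.055),rel(f,c[i],.066))
g=cv2.cvtColor(im,cv2.COLOR_BGR2GRAY).astype(int)
for u in (228,236,244,330,338,346): print(u,g[70:190,u].tolist()[::2])
q=proj(f,[P(.06,.03,.07),P(.06,-.03,.07),P(.066,-.03,.07),P(.1,0,.053)]);print(q.round(1).tolist())
cv2.imwrite('pics/w6.png',im)
print('tip',rel(f,(281,88),manip.sense()['tool_pos'][2]-.005))
E
```

```text
t 12.2 turn [ 0.  -0.1  0. ] shift mm after turn [-0.8 -0.2 52.8] F [-0.  -0.3 -3.5] open 0.0468 q [-0.02  0.38  1.88 -0.    0.88  1.34]
[260, 37, 45, 30, 1253] [281.7  51.5] [97.8  1.4 88.1] [96.8  1.4 77.1]
[259, 88, 51, 88, 4218] [283.5 130.7] [57.6  2.4 88. ] [58.7  2.3 77. ]
[230, 146, 19, 23, 336] [239.4 157. ] [ 43.1 -22.4  87.9] [ 44.9 -21.2  76.9]
[315, 146, 20, 24, 374] [324.2 157.6] [42.7 25.4 88. ] [44.6 24.1 77. ]
228 [117, 119, 118, 121, 120, 120, 121, 123, 123, 120, 124, 123, 125, 124, 123, 124, 120, 123, 120, 121, 123, 122, 121, 124, 123, 121, 117, 114, 116, 144, 148, 147, 148, 148, 150, 98, 69, 70, 70, 72, 74, 71, 68, 73, 72, 75, 74, 75, 78, 77, 92, 121, 123, 139, 188, 194, 197, 196, 196, 196]
236 [122, 120, 118, 120, 120, 120, 122, 119, 122, 122, 122, 121, 121, 123, 122, 122, 122, 123, 122, 120, 123, 122, 122, 122, 122, 123, 115, 114, 114, 146, 149, 148, 149, 149, 149, 130, 122, 122, 123, 124, 122, 132, 138, 137, 136, 134, 134, 133, 132, 120, 122, 121, 119, 118, 121, 158, 205, 209, 213, 213]
244 [118, 118, 119, 121, 122, 121, 121, 120, 121, 122, 121, 121, 120, 118, 
[... 526 characters left out ...]
71, 170]
338 [144, 143, 144, 143, 143, 144, 143, 146, 145, 142, 146, 145, 143, 145, 145, 147, 147, 146, 147, 147, 146, 147, 146, 146, 146, 148, 135, 108, 110, 177, 182, 183, 182, 181, 180, 115, 102, 102, 102, 102, 100, 102, 101, 101, 103, 99, 102, 102, 101, 102, 103, 101, 122, 128, 135, 153, 155, 153, 154, 153]
346 [145, 145, 145, 144, 144, 143, 143, 144, 143, 147, 143, 145, 144, 147, 145, 146, 145, 147, 147, 146, 146, 147, 148, 146, 147, 146, 145, 148, 134, 174, 178, 179, 180, 180, 178, 111, 100, 102, 100, 99, 101, 102, 97, 100, 100, 103, 103, 102, 105, 104, 101, 103, 104, 106, 105, 104, 102, 168, 189, 187]
[[220.5, 142.6], [336.8, 142.6], [337.3, 130.8], [278.7, 61.9]]
tip [79.   1.   5.2]
```

View pics/w6.png

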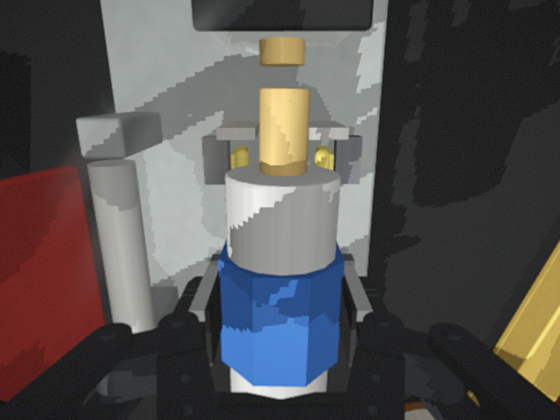

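The picture shows the spout at col 283.5, port at col 281.7 and lips midpoint at col 281.8, so it is centred. The slot plate is at rows 128–140, which puts the tip within 1 mm of where it should be. Lowering.

>>> {"name": "servo_tool", "arguments": {
  "rows": [
    {"x":0,"y":-0.001,"z":0.015,"ax":0,"ay":0,"az":0},
    {"x":0,"y":0,"z":0.015,"ax":0,"ay":0,"az":0},
    {"x":0,"y":0,"z":0.01,"ax":0,"ay":0,"az":0},
    {"x":0,"y":0,"z":0,"ax":0,"ay":0,"az":0},
    {"x":0,"y":0,"z":0,"ax":0,"ay":0,"az":0}
  ]
}}

```text
t: 12.62
tool_pos: [0.5544, -0.0092, 0.1016]
tool_rot: [-3.124, -0.332, 0.0]
contact_force: [1.6, 0.4, -2.1]
opening: 0.0466
gripper_force: 63.6
```

>>> {"name": "servo_tool", "arguments": {
  "rows": [
    {"x":0,"y":0,"z":0.004,"ax":0,"ay":0,"az":0},
    {"x":0,"y":0,"z":0,"ax":0,"ay":0,"az":0},
    {"x":0,"y":0,"z":0,"ax":0,"ay":0,"az":0}
  ]
}}

```text
t: 12.87
tool_pos: [0.5546, -0.0093, 0.0978]
tool_rot: [3.124, 0.332, 0.001]
contact_force: [-0.2, 0.9, -2.3]
opening: 0.0466
gripper_force: 63.7
```

>>> {"name": "servo_tool", "arguments": {
  "rows": [
    {"x":0,"y":0,"z":0.003,"ax":0,"ay":0,"az":0},
    {"x":0,"y":0,"z":0,"ax":0,"ay":0,"az":0},
    {"x":0,"y":0,"z":0,"ax":0,"ay":0,"az":0}
  ]
}}

```text
t: 13.12
tool_pos: [0.5553, -0.0102, 0.0953]
tool_rot: [3.122, 0.334, 0.003]
contact_force: [0.7, -6.2, 4.1]
opening: 0.0465
gripper_force: 64.3
```

>>> {"name": "servo_tool", "arguments": {
  "rows": [
    {"x":0,"y":0,"z":0.002,"ax":0,"ay":0,"az":0},
    {"x":0,"y":0,"z":0,"ax":0,"ay":0,"az":0},
    {"x":0,"y":0,"z":0,"ax":0,"ay":0,"az":0}
  ]
}}

```text
t: 13.37
tool_pos: [0.5555, -0.0102, 0.0937]
tool_rot: [3.122, 0.335, 0.004]
contact_force: [-0.8, -6.3, 8.4]
opening: 0.0465
gripper_force: 64.6
```

Contact came at the expected height, with 8 N. Releasing and rising.

>>> {"name": "servo_tool", "arguments": {
  "rows": [
    {"x":0,"y":0,"z":0,"ax":0,"ay":0,"az":0},
    {"x":0,"y":0,"z":0,"ax":0,"ay":0,"az":0},
    {"x":0,"y":0,"z":0,"ax":0,"ay":0,"az":0},
    {"x":0,"y":0,"z":0,"ax":0,"ay":0,"az":0},
    {"x":0,"y":0,"z":0,"ax":0,"ay":0,"az":0}
  ],
  "jaw": 0.08
}}

```text
t: 13.78
tool_pos: [0.5542, -0.0091, 0.0922]
tool_rot: [-3.124, -0.332, 0.0]
contact_force: [0.9, -0.4, 0.5]
opening: 0.0803
gripper_force: 0.0
```

>>> {"name": "servo_tool", "arguments": {
  "rows": [
    {"x":0,"y":0,"z":-0.02,"ax":0,"ay":0,"az":0},
    {"x":0,"y":0,"z":-0.03,"ax":0,"ay":0,"az":0},
    {"x":0,"y":0,"z":-0.04,"ax":0,"ay":0,"az":0},
    {"x":0,"y":0,"z":-0.04,"ax":0,"ay":0,"az":0},
    {"x":0,"y":0,"z":-0.04,"ax":0,"ay":0,"az":0},
    {"x":0,"y":0,"z":-0.035,"ax":0,"ay":0,"az":0},
    {"x":0,"y":0,"z":0,"ax":0,"ay":0,"az":0},
    {"x":0,"y":0,"z":0,"ax":0,"ay":0,"az":0}
  ]
}}

```text
t: 14.45
tool_pos: [0.5553, -0.0091, 0.2995]
tool_rot: [3.123, 0.332, 0.007]
contact_force: [-0.5, -0.9, -0.7]
opening: 0.08
gripper_force: 0.0
```

```bash
python3 - <<'E'
from rel import *
f=grab('wrist');g=grab('side')
k,c,r=mask(f,(100,150,40),(125,255,255),(100,60,460,420));print('blue wrist',len(k),c,r,onz(f,r[0],.095),P(0,0,.095))
k,c,r=mask(g,(100,150,40),(125,255,255),(260,190,330,270));print('blue side',len(k),c,r,'pred',proj(g,[P(0,-.01,.09)]))
k,c,r=mask(f,(12,80,60),(32,255,255),(180,0,400,250));print('brass',len(k),c,r,onz(f,c,.08))
# handle: grey bar ends seen in wrist?
print(proj(f,[P(.042,.1436,.234),P(-.042,.1436,.234)]))
go(*P(0,.1436,.29),12.1)
E
```

```text
blue wrist 2344 [282.07892491 189.27559727] ((281.5863342285156, 188.35594177246094), (50.17660903930664, 51.71794128417969), 1.1934893131256104) [ 0.55168388 -0.01197345  0.095     ] [np.float64(0.549), np.float64(-0.0115), 0.095]
blue side 362 [297.41436464 221.00276243] ((296.82354736328125, 221.20587158203125), (20.716861724853516, 20.391464233398438), 77.47119140625) pred [[295.54880569 218.29013958]]
brass 665 [281.90977444 109.74736842] ((281.5, 110.0), (34.0, 19.0), 90.0) [0.61858418 0.00212705 0.08      ]
[[ -0.46340796 179.79790347]
 [ 32.96932012 321.50591668]]
t 14.55 turn [-0.   0.1  0. ] shift mm after turn [  -5.  -142.3    6.4] F [-0.9  0.3 -1.1] open 0.0802 q [-0.02  0.21  1.74  0.    1.2   1.34]
```

>>> {"name": "servo_tool", "arguments": {
  "rows": [
    {"x":-0.0025,"y":-0.035,"z":-0.005,"ax":0,"ay":0,"az":0},
    {"x":-0.0025,"y":-0.035,"z":0,"ax":0,"ay":0,"az":0},
    {"x":0,"y":0,"z":0,"ax":0,"ay":0,"az":0},
    {"x":0,"y":0,"z":0,"ax":0,"ay":0,"az":0}
  ],
  "jaw": 0.06
}}

```text
t: 14.88
tool_pos: [0.5334, 0.0594, 0.3004]
tool_rot: [-3.123, -0.336, 0.005]
contact_force: [-0.3, 0.2, 1.2]
opening: 0.0599
gripper_force: 0.0
```

```bash
python3 - <<'E'
from rel import *
f=grab('wrist');g=grab('top')
for n,F in(('wrist',f),('top',g)):
    im=F['img'];G=cv2.cvtColor(im,cv2.COLOR_BGR2GRAY);S=cv2.cvtColor(im,cv2.COLOR_BGR2HSV)[...,1]
    for a in (.03,0,-.03):
        q=proj(F,[P(a,.1436,.234),P(a,.1236,.234),P(a,.1636,.234)]);v=int(round(q[0,1]));u=int(q[0,0]);w=60 if n=='wrist' else 12
        print(n,a,q.round(1).tolist(),'from',max(0,u-w),G[v,max(0,u-w):u+w:(3 if w>20 else 1)].tolist(), S[v,max(0,u-w):u+w:(3 if w>20 else 1)].tolist())
go(*P(0,.1436,.29),12.1)
E
```

```text
wrist 0.03 [[141.9, 187.6], [180.6, 187.8], [103.1, 187.5]] from 81 [171, 157, 129, 103, 102, 99, 101, 102, 102, 97, 154, 169, 169, 167, 166, 168, 180, 207, 222, 199, 181, 162, 138, 126, 111, 76, 67, 70, 72, 72, 76, 76, 82, 83, 83, 80, 121, 131, 130, 101] [52, 78, 92, 86, 89, 95, 87, 89, 81, 37, 8, 8, 9, 9, 8, 9, 6, 6, 7, 5, 7, 6, 11, 10, 14, 20, 25, 28, 36, 47, 42, 56, 54, 59, 55, 55, 145, 148, 150, 147]
wrist 0 [[148.2, 241.2], [185.1, 241.3], [111.3, 241.1]] from 88 [63, 65, 69, 71, 88, 123, 151, 187, 211, 216, 206, 185, 151, 130, 115, 112, 159, 218, 246, 221, 211, 183, 158, 145, 103, 93, 131, 221, 202, 216, 220, 211, 217, 208, 64, 112, 134, 130, 97, 67] [16, 15, 18, 11, 14, 8, 10, 7, 6, 5, 5, 7, 8, 10, 9, 9, 6, 5, 4, 5, 5, 6, 8, 10, 15, 21, 15, 7, 9, 8, 7, 7, 6, 6, 12, 156, 158, 161, 169, 172]
wrist -0.03 [[153.9, 290.1], [189.1, 290.2], [118.6, 290.0]] from 93 [51, 52, 49, 53, 55, 53, 52, 49, 51, 54, 54, 55, 57, 55, 54, 59, 56, 219, 242, 226, 214, 188, 160, 141, 97, 45, 44, 42, 54, 114, 109, 112, 112, 86, 28, 29, 29, 30, 28, 43] [10, 10, 5, 14, 5, 5, 10, 10, 19, 5, 14, 9, 4, 9, 
[... 310 characters left out ...]
17, 21, 13, 49, 51, 36, 46, 56, 28]
top 0 [[228.7, 202.7], [237.2, 200.8], [220.2, 204.5]] from 216 [60, 23, 20, 20, 23, 26, 20, 24, 20, 25, 195, 232, 232, 204, 156, 80, 46, 44, 39, 49, 104, 106, 85, 56] [28, 11, 35, 64, 11, 27, 58, 28, 53, 28, 6, 1, 2, 4, 3, 6, 11, 17, 6, 97, 206, 204, 207, 206]
top -0.03 [[231.3, 215.3], [239.8, 213.4], [222.7, 217.2]] from 219 [23, 29, 30, 23, 28, 33, 23, 45, 47, 96, 226, 234, 225, 180, 137, 60, 47, 45, 45, 71, 105, 106, 60, 52] [47, 0, 9, 47, 18, 22, 47, 26, 20, 8, 3, 2, 2, 6, 6, 8, 11, 16, 16, 168, 205, 206, 209, 209]
t 14.98 turn [0.  0.1 0.1] shift mm after turn [ -0.  -72.6  10.9] F [-0.2  0.8 -0.3] open 0.0603 q [ 0.11  0.18  1.77 -0.    1.2   1.46]
```

Wrist view confirms the bar (cols 136–158, predicted 148). Moving over it, caging it, then swinging.

>>> {"name": "servo_tool", "arguments": {
  "rows": [
    {"x":0,"y":-0.0365,"z":0,"ax":0,"ay":0,"az":0},
    {"x":0,"y":-0.0365,"z":0,"ax":0,"ay":0,"az":0},
    {"x":0,"y":0,"z":0,"ax":0,"ay":0,"az":0},
    {"x":0,"y":0,"z":0.025,"ax":0,"ay":0,"az":0},
    {"x":0,"y":0,"z":0.025,"ax":0,"ay":0,"az":0},
    {"x":0,"y":0,"z":0.005,"ax":0,"ay":0,"az":0},
    {"x":0,"y":0,"z":0,"ax":0,"ay":0,"az":0}
  ]
}}

```text
t: 15.57
tool_pos: [0.5182, 0.1284, 0.2452]
tool_rot: [3.123, 0.331, -0.007]
contact_force: [0.1, 0.1, -0.8]
opening: 0.06
gripper_force: 0.0
```

>>> {"name": "servo_tool", "arguments": {
  "rows": [
    {"x":0,"y":0,"z":0,"ax":0,"ay":0,"az":0},
    {"x":0,"y":0,"z":0,"ax":0,"ay":0,"az":0},
    {"x":0,"y":0,"z":0,"ax":0,"ay":0,"az":0},
    {"x":0,"y":0,"z":0,"ax":0,"ay":0,"az":0}
  ],
  "jaw": 0.026
}}

```text
t: 15.9
tool_pos: [0.5199, 0.1294, 0.2483]
tool_rot: [-3.124, -0.332, -0.003]
contact_force: [0.4, -0.1, 0.3]
opening: 0.0265
gripper_force: 0.0
```

```bash
python3 - <<'E'
from rel import *
go(*P(0,.1436,.244),12.1)
E
```

```text
t 15.9 turn [-0.  -0.1  0. ] shift mm after turn [-1.1  0.3  4.3] F [ 0.4 -0.1  0.3] open 0.0265 q [ 0.24  0.22  1.83 -0.    1.08  1.6 ]
```

>>> {"name": "servo_tool", "arguments": {
  "rows": [
    {"x":0,"y":0.012,"z":0,"ax":0,"ay":0,"az":0},
    {"x":0,"y":0.0165,"z":-0.002,"ax":0,"ay":0,"az":0},
    {"x":0,"y":0.0165,"z":-0.002,"ax":0,"ay":0,"az":0},
    {"x":0,"y":0.0165,"z":-0.001,"ax":0,"ay":0,"az":0},
    {"x":0,"y":0,"z":0,"ax":0,"ay":0,"az":0}
  ]
}}

```text
t: 16.32
tool_pos: [0.533, 0.0669, 0.253]
tool_rot: [3.123, 0.33, 0.002]
contact_force: [0.3, -0.8, 0.6]
opening: 0.0262
gripper_force: 0.0
```

>>> {"name": "servo_tool", "arguments": {
  "rows": [
    {"x":0,"y":0.0155,"z":0.001,"ax":0,"ay":0,"az":0},
    {"x":0,"y":0.0155,"z":0.002,"ax":0,"ay":0,"az":0},
    {"x":0,"y":0.0155,"z":0.003,"ax":0,"ay":0,"az":0},
    {"x":0,"y":0.0153,"z":0.006,"ax":0,"ay":0,"az":0},
    {"x":0,"y":0.0153,"z":0.006,"ax":0,"ay":0,"az":0},
    {"x":0,"y":0,"z":0,"ax":0,"ay":0,"az":0}
  ]
}}

```text
t: 16.82
tool_pos: [0.5483, -0.0079, 0.2335]
tool_rot: [3.124, 0.33, -0.001]
contact_force: [0.1, -0.5, -0.3]
opening: 0.0259
gripper_force: 0.0
```

```bash
python3 - <<'E'
from rel import *
go(*P(0,.003,.237),12.1)
g=grab('side')
k,c,r=mask(g,(0,150,60),(8,255,255),(215,110,375,280));print(len(k),c,r)
E
```

```text
t 16.82 turn [ 0.   0.1 -0. ] shift mm after turn [-0.1  0.7 -3.5] F [ 0.1 -0.5 -0.3] open 0.0259 q [-0.02  0.26  1.82 -0.    1.06  1.34]
484 [285.02272727 186.79132231] ((283.17132568359375, 186.07583618164062), (20.462217330932617, 45.12180709838867), 77.00537872314453)
```

```bash
python3 - <<'E'
from rel import *
g=grab('top');f=grab('wrist')
for F,roi in((g,(215,175,330,235)),(f,(0,0,560,420))):
    k,c,r=mask(F,(0,150,50),(8,255,255),roi);print(len(k),c,r)
print(proj(g,[P(0,.143,.234),P(0,.05,.18),P(0,.01,.227)]),proj(f,[P(.03,.05,.15),P(.03,.12,.18)]))
E
```

```text
344 [266.77616279 202.80813953] ((267.5, 200.5), (19.0, 23.0), 90.0)
7134 [189.5417718  227.57345108] ((192.62376403808594, 222.73764038085938), (175.32554626464844, 63.18486404418945), 84.2894058227539)
[[228.9392821  202.59803191]
 [269.91904716 198.29788277]
 [285.66151202 190.64294013]] [[200.17441034 181.93547024]
 [ 43.15517404 196.3399302 ]]
```

The clamp has followed (red at (267,203) now). Continuing down.

>>> {"name": "servo_tool", "arguments": {
  "rows": [
    {"x":0,"y":0.0108,"z":0.004,"ax":0,"ay":0,"az":0},
    {"x":0,"y":0.0108,"z":0.006,"ax":0,"ay":0,"az":0},
    {"x":0,"y":0.0095,"z":0.008,"ax":0,"ay":0,"az":0},
    {"x":0,"y":0.0095,"z":0.008,"ax":0,"ay":0,"az":0},
    {"x":0,"y":0.006,"z":0.006,"ax":0,"ay":0,"az":0},
    {"x":0,"y":0.005,"z":0.006,"ax":0,"ay":0,"az":0},
    {"x":0,"y":0,"z":0,"ax":0,"ay":0,"az":0},
    {"x":0,"y":0,"z":0,"ax":0,"ay":0,"az":0}
  ]
}}

```text
t: 17.63
tool_pos: [0.559, -0.0568, 0.1957]
tool_rot: [-3.124, -0.331, 0.002]
contact_force: [0.7, 0.0, -0.8]
opening: 0.0261
gripper_force: 0.0
```

>>> {"name": "servo_tool", "arguments": {
  "rows": [
    {"x":0,"y":0,"z":0,"ax":0,"ay":0,"az":0},
    {"x":0,"y":0,"z":0,"ax":0,"ay":0,"az":0},
    {"x":0,"y":0,"z":0,"ax":0,"ay":0,"az":0},
    {"x":0,"y":0,"z":0,"ax":0,"ay":0,"az":0},
    {"x":0,"y":0,"z":0,"ax":0,"ay":0,"az":0},
    {"x":0,"y":0,"z":0,"ax":0,"ay":0,"az":0},
    {"x":0,"y":0,"z":0,"ax":0,"ay":0,"az":0},
    {"x":0,"y":0,"z":0,"ax":0,"ay":0,"az":0}
  ]
}}

```text
t: 18.3
tool_pos: [0.5593, -0.0564, 0.1964]
tool_rot: [-3.124, -0.332, -0.0]
contact_force: [-0.4, -0.1, 0.5]
opening: 0.0262
gripper_force: 0.0
```

```bash
python3 - <<'E'
from rel import *
go(*P(0,-.069,.2),12.1)
g=grab('top');f=grab('wrist');s=grab('side')
for F,roi in((g,(215,175,330,235)),(s,(215,110,375,280)),(f,(0,0,560,420))):
    k,c,r=mask(F,(0,150,50),(8,255,255),roi);print(len(k),c,r)
print('bar pred .345',proj(s,[P(-.04,-.07,.136),P(.04,-.07,.136)]),'.7',proj(s,[P(-.04,-.041,.186),P(.04,-.041,.186)]))
G=cv2.cvtColor(s['img'],cv2.COLOR_BGR2GRAY)
for u in (265,272,280,330): print(u,G[150:240:2,u].tolist())
E
```

```text
t 18.3 turn [-0. -0.  0.] shift mm after turn [-0.7 23.  -3.6] F [-0.4 -0.1  0.5] open 0.0262 q [-0.1   0.32  1.83  0.    0.99  1.26]
262 [261.58778626 198.11450382] ((259.33001708984375, 201.69000244140625), (12.162235260009766, 39.4565544128418), 8.130102157592773)
324 [236.17592593 251.55246914] ((236.0899658203125, 251.6299591064453), (10.606602668762207, 31.961227416992188), 81.8698959350586)
16130 [121.44693118 237.50198388] ((126.16691589355469, 232.9678955078125), (203.95518493652344, 110.70233917236328), 79.11447143554688)
bar pred .345 [[289.97392218 218.93407048]
 [322.44869582 211.07583377]] .7 [[284.72734976 193.39248491]
 [317.46413265 186.04709585]]
265 [48, 48, 47, 46, 45, 123, 114, 123, 108, 125, 123, 124, 122, 123, 122, 79, 84, 87, 78, 81, 78, 59, 120, 120, 126, 72, 52, 180, 164, 149, 123, 52, 51, 52, 54, 54, 94, 142, 135, 113, 127, 122, 142, 163, 166]
272 [48, 43, 49, 44, 169, 127, 128, 120, 123, 121, 123, 123, 191, 172, 185, 169, 152, 148, 139, 128, 110, 125, 185, 121, 74, 55, 47, 42, 88, 118, 56, 53, 58, 55, 119, 153, 160, 153, 156, 162, 203, 196, 140, 143, 142]
280 [44, 47, 39, 42, 111, 101, 113, 121, 152, 152, 152, 150, 150, 144, 204, 172, 135, 117, 159, 181, 119, 150, 175, 98, 71, 39, 44, 79, 123, 67, 53, 56, 47, 83, 214, 201, 192, 167, 138, 114, 84, 75, 57, 168, 109]
330 [101, 102, 86, 147, 125, 111, 87, 198, 151, 123, 145, 130, 130, 130, 132, 129, 132, 136, 41, 40, 52, 52, 53, 58, 46, 43, 97, 102, 95, 151, 159, 159, 161, 145, 126, 126, 135, 142, 151, 133, 147, 96, 103, 100, 102]
```

>>> {"name": "servo_tool", "arguments": {
  "rows": [
    {"x":0,"y":0,"z":-0.03,"ax":0,"ay":0,"az":0},
    {"x":0,"y":0,"z":-0.04,"ax":0,"ay":0,"az":0},
    {"x":0,"y":0.035,"z":0,"ax":0,"ay":0,"az":0},
    {"x":0,"y":0.035,"z":0,"ax":0,"ay":0,"az":0},
    {"x":0,"y":0.035,"z":0,"ax":0,"ay":0,"az":0},
    {"x":0,"y":0.035,"z":0,"ax":0,"ay":0,"az":0},
    {"x":0,"y":0,"z":0,"ax":0,"ay":0,"az":0},
    {"x":0,"y":0,"z":0,"ax":0,"ay":0,"az":0}
  ],
  "jaw": 0.0
}}

```text
t: 19.12
tool_pos: [0.5887, -0.1948, 0.2659]
tool_rot: [-3.124, -0.328, 0.0]
contact_force: [-1.2, 0.2, -0.2]
opening: 0.0002
gripper_force: 0.0
```

```bash
cat > bar.py <<'E'
from rel import *
g=grab('top');s=grab('side')
for n,F,roi in(('top',g,(215,165,330,250)),('side',s,(240,110,375,245))):
    k,c,r=mask(F,(0,150,50),(8,255,255),roi);print(n,len(k),c.round(1),[q.round(0).tolist() for q in cv2.boxPoints(r)])
# bar candidates: score mean brightness & contrast along bar line vs phi, both views
for n,F in(('top',g),('side',s)):
    G=cv2.GaussianBlur(cv2.cvtColor(F['img'],cv2.COLOR_BGR2GRAY),(0,0),.7).astype(np.float32);S=cv2.cvtColor(F['img'],cv2.COLOR_BGR2HSV)[...,1]
    o=[]
    for ph in np.arange(0.05,1.2,.05):
        q=proj(F,[P(a,.085-.165*np.cos(ph),.08+.165*np.sin(ph)) for a in np.linspace(-.033,.033,15)]).astype(np.float32)
        v=cv2.remap(G,q[:,:1],q[:,1:],1);w=cv2.remap(S,q[:,:1],q[:,1:],1);o.append((round(ph,2),int(v.mean()),int(v.std()),int(w.mean())))
    print(n,o)
go(*P(0,-.07,.2),12.1)
E
python3 bar.py
```

```text
top 1294 [274.5 200.7] [[253.0, 183.0], [286.0, 175.0], [296.0, 217.0], [263.0, 225.0]]
side 36 [270.2 198.9] [[264.0, 200.0], [276.0, 195.0], [277.0, 198.0], [265.0, 203.0]]
top [(np.float64(0.05), 25, 2, 34), (np.float64(0.1), 25, 2, 35), (np.float64(0.15), 25, 2, 36), (np.float64(0.2), 25, 1, 34), (np.float64(0.25), 24, 1, 33), (np.float64(0.3), 24, 0, 28), (np.float64(0.35), 24, 0, 30), (np.float64(0.4), 24, 1, 30), (np.float64(0.45), 24, 1, 35), (np.float64(0.5), 24, 0, 30), (np.float64(0.55), 32, 1, 26), (np.float64(0.6), 88, 4, 12), (np.float64(0.65), 165, 8, 4), (np.float64(0.7), 216, 8, 3), (np.float64(0.75), 149, 10, 7), (np.float64(0.8), 104, 20, 15), (np.float64(0.85), 111, 14, 14), (np.float64(0.9), 108, 34, 134), (np.float64(0.95), 98, 45, 107), (np.float64(1.0), 116, 47, 98), (np.float64(1.05), 98, 34, 178), (np.float64(1.1), 100, 9, 200), (np.float64(1.15), 95, 3, 199)]
side [(np.float64(0.05), 98, 27, 75), (np.float64(0.1), 98, 26, 77), (np.float64(0.15), 102, 35, 172), (np.float64(0.2), 101, 29, 94), (np.float64(0.25), 114, 35, 105), (np.float64(0.3), 114, 30, 109), (np.float64(0.35), 114, 32, 91), (np.float64(0.4), 98, 31, 83), (np.float64(0.45), 69, 22, 18), (np.float64(0.5), 67, 22, 15), (np.float64(0.55), 92, 29, 11), (np.float64(0.6), 99, 49, 10), (np.float64(0.65), 73, 8, 77), (np.float64(0.7), 167, 5, 4), (np.float64(0.75), 89, 49, 11), (np.float64(0.8), 85, 50, 12), (np.float64(0.85), 82, 46, 27), (np.float64(0.9), 86, 54, 15), (np.float64(0.95), 76, 47, 14), (np.float64(1.0), 72, 44, 14), (np.float64(1.05), 69, 38, 14), (np.float64(1.1), 67, 35, 16), (np.float64(1.15), 66, 34, 15)]
t 19.22 turn [-0.  0.  0.] shift mm after turn [  -0.5 -115.5   65.9] F [ 0.1  0.7 -0.5] open 0.0002 q [-0.32  0.34  1.64  0.    1.17  1.04]
```

>>> {"name": "servo_tool", "arguments": {
  "rows": [
    {"x":0,"y":0,"z":0,"ax":0,"ay":0,"az":0},
    {"x":0,"y":0,"z":0,"ax":0,"ay":0,"az":0},
    {"x":0,"y":0,"z":0,"ax":0,"ay":0,"az":0},
    {"x":0,"y":0,"z":0,"ax":0,"ay":0,"az":0},
    {"x":0,"y":0,"z":0,"ax":0,"ay":0,"az":0},
    {"x":0,"y":0,"z":0,"ax":0,"ay":0,"az":0}
  ]
}}

```text
t: 19.72
tool_pos: [0.5888, -0.193, 0.2664]
tool_rot: [3.124, 0.333, 0.0]
contact_force: [0.3, 0.7, 0.2]
opening: -0.0002
gripper_force: 0.0
```

```bash
python3 bar.py | sed 's/np.float64//g' | cut -c1-420
```

```text
top 1294 [274.5 200.7] [[253.0, 183.0], [286.0, 175.0], [296.0, 217.0], [263.0, 225.0]]
side 38 [270.3 198.9] [[263.0, 200.0], [276.0, 195.0], [277.0, 198.0], [264.0, 203.0]]
top [((0.05), 25, 2, 35), ((0.1), 25, 2, 33), ((0.15), 25, 1, 34), ((0.2), 24, 1, 37), ((0.25), 24, 0, 37), ((0.3), 24, 0, 30), ((0.35), 24, 0, 32), ((0.4), 24, 0, 37), ((0.45), 24, 1, 36), ((0.5), 24, 1, 30), ((0.55), 33, 1, 29), ((0.6), 88, 3, 12), ((0.65), 166, 8, 4), ((0.7), 217, 8, 3), ((0.75), 148, 9, 7), ((0.8), 103, 20, 16), ((0.85), 111, 14, 13), ((0.9), 108, 34, 135), ((0.95), 98, 45, 105), ((1.0), 116, 47,
side [((0.05), 98, 27, 75), ((0.1), 98, 26, 78), ((0.15), 103, 35, 171), ((0.2), 101, 28, 93), ((0.25), 114, 36, 106), ((0.3), 114, 30, 108), ((0.35), 113, 32, 93), ((0.4), 99, 31, 83), ((0.45), 69, 22, 17), ((0.5), 67, 22, 15), ((0.55), 92, 29, 9), ((0.6), 99, 49, 10), ((0.65), 74, 9, 74), ((0.7), 167, 4, 5), ((0.75), 89, 49, 10), ((0.8), 85, 49, 12), ((0.85), 82, 46, 31), ((0.9), 86, 54, 15), ((0.95), 76, 47, 13), 
t 19.82 turn [ 0. -0.  0.] shift mm after turn [  -0.8 -116.    66.3] F [-0.5  0.8  0.8] open -0.0001 q [-0.32  0.34  1.64  0.    1.17  1.04]
```

Bar stands at angle ≈0.62 rad and isn't sinking, so I'll press it from above with closed fingers.

>>> {"name": "servo_tool", "arguments": {
  "rows": [
    {"x":0,"y":-0.035,"z":0,"ax":0,"ay":0,"az":0},
    {"x":0,"y":-0.035,"z":0,"ax":0,"ay":0,"az":0},
    {"x":0,"y":-0.035,"z":0,"ax":0,"ay":0,"az":0},
    {"x":0,"y":-0.035,"z":0,"ax":0,"ay":0,"az":0},
    {"x":0,"y":0,"z":0.015,"ax":0,"ay":0,"az":0},
    {"x":0,"y":0,"z":0.016,"ax":0,"ay":0,"az":0},
    {"x":0,"y":0,"z":0,"ax":0,"ay":0,"az":0}
  ]
}}

```text
t: 20.4
tool_pos: [0.5577, -0.0556, 0.233]
tool_rot: [-3.123, -0.334, 0.006]
contact_force: [-1.0, -0.8, -1.4]
opening: 0.0
gripper_force: 0.0
```

>>> {"name": "servo_tool", "arguments": {
  "rows": [
    {"x":0,"y":0,"z":0.01,"ax":0,"ay":0,"az":0},
    {"x":0,"y":0.002,"z":0.01,"ax":0,"ay":0,"az":0},
    {"x":0,"y":0.004,"z":0.007,"ax":0,"ay":0,"az":0},
    {"x":0,"y":0.004,"z":0.007,"ax":0,"ay":0,"az":0},
    {"x":0,"y":0,"z":0,"ax":0,"ay":0,"az":0}
  ]
}}

```text
t: 20.82
tool_pos: [0.5609, -0.0672, 0.1998]
tool_rot: [-3.124, -0.331, 0.003]
contact_force: [-1.2, 0.4, 0.2]
opening: 0.0002
gripper_force: 0.0
```

```bash
python3 bar.py | sed 's/np.float64//g' | cut -c1-500
```

```text
top 448 [265.2 200.1] [[251.0, 222.0], [257.0, 179.0], [274.0, 182.0], [268.0, 224.0]]
side 194 [283.4 199.1] [[265.0, 200.0], [299.0, 193.0], [300.0, 200.0], [266.0, 208.0]]
top [((0.05), 108, 61, 29), ((0.1), 108, 61, 29), ((0.15), 109, 61, 29), ((0.2), 109, 60, 29), ((0.25), 110, 59, 29), ((0.3), 111, 60, 32), ((0.35), 113, 58, 30), ((0.4), 119, 53, 26), ((0.45), 135, 43, 24), ((0.5), 152, 46, 23), ((0.55), 158, 51, 22), ((0.6), 149, 48, 22), ((0.65), 140, 48, 23), ((0.7), 137, 51, 25), ((0.75), 129, 58, 24), ((0.8), 111, 60, 28), ((0.85), 109, 61, 22), ((0.9), 133, 58, 39), ((0.95), 129, 66, 36), ((1.0), 133, 62, 50), ((1.05), 158, 59, 52), ((1.1), 185, 45, 21), 
side [((0.05), 96, 26, 73), ((0.1), 95, 23, 73), ((0.15), 95, 27, 165), ((0.2), 97, 27, 90), ((0.25), 107, 31, 105), ((0.3), 118, 32, 107), ((0.35), 121, 32, 93), ((0.4), 94, 25, 82), ((0.45), 69, 21, 14), ((0.5), 79, 13, 13), ((0.55), 156, 15, 5), ((0.6), 98, 34, 95), ((0.65), 80, 24, 88), ((0.7), 90, 38, 8), ((0.75), 92, 48, 11), ((0.8), 84, 45, 13), ((0.85), 79, 41, 27), ((0.9), 85, 51, 15), ((0.95), 79, 48, 12), ((1.0), 78, 46, 12), ((1.05), 75, 41, 13), ((1.1), 74, 39, 12), ((1.15), 72, 37,
t 20.92 turn [-0.  0. -0.] shift mm after turn [-0.4 13.5  0.9] F [ 0.1 -0.1 -0.2] open -0.0001 q [-0.12  0.32  1.81  0.    1.01  1.24]
```

It's following (angle now ≈0.47). Continuing.

>>> {"name": "servo_tool", "arguments": {
  "rows": [
    {"x":0,"y":0.003,"z":0.007,"ax":0,"ay":0,"az":0},
    {"x":0,"y":0.003,"z":0.007,"ax":0,"ay":0,"az":0},
    {"x":0,"y":0.003,"z":0.007,"ax":0,"ay":0,"az":0},
    {"x":0,"y":0.003,"z":0.006,"ax":0,"ay":0,"az":0},
    {"x":0,"y":0,"z":0,"ax":0,"ay":0,"az":0}
  ]
}}

```text
t: 21.33
tool_pos: [0.5631, -0.0784, 0.1726]
tool_rot: [-3.124, -0.332, 0.003]
contact_force: [-0.1, -0.4, 0.0]
opening: 0.0001
gripper_force: 0.0
```

>>> {"name": "servo_tool", "arguments": {
  "rows": [
    {"x":0,"y":0.002,"z":0.006,"ax":0,"ay":0,"az":0},
    {"x":0,"y":0,"z":0,"ax":0,"ay":0,"az":0},
    {"x":0,"y":0,"z":0,"ax":0,"ay":0,"az":0}
  ]
}}

```text
t: 21.58
tool_pos: [0.5643, -0.0799, 0.1681]
tool_rot: [-3.124, -0.332, 0.0]
contact_force: [0.0, -0.0, 0.5]
opening: -0.0001
gripper_force: 0.0
```

>>> {"name": "servo_tool", "arguments": {
  "rows": [
    {"x":0,"y":0.001,"z":0.005,"ax":0,"ay":0,"az":0},
    {"x":0,"y":0,"z":0,"ax":0,"ay":0,"az":0},
    {"x":0,"y":0,"z":0,"ax":0,"ay":0,"az":0}
  ]
}}

```text
t: 21.83
tool_pos: [0.565, -0.0813, 0.1641]
tool_rot: [3.123, 0.333, 0.002]
contact_force: [-1.9, -1.7, 7.1]
opening: -0.0003
gripper_force: 3.9
```

>>> {"name": "servo_tool", "arguments": {
  "rows": [
    {"x":0,"y":0.001,"z":0.004,"ax":0,"ay":0,"az":0},
    {"x":0,"y":0,"z":0,"ax":0,"ay":0,"az":0},
    {"x":0,"y":0,"z":0,"ax":0,"ay":0,"az":0}
  ]
}}

```text
t: 22.08
tool_pos: [0.5652, -0.0824, 0.1606]
tool_rot: [3.123, 0.333, 0.002]
contact_force: [-3.4, -2.6, 12.2]
opening: 0.0
gripper_force: 6.1
```

>>> {"name": "servo_tool", "arguments": {
  "rows": [
    {"x":0,"y":0.001,"z":0.004,"ax":0,"ay":0,"az":0},
    {"x":0,"y":0,"z":0,"ax":0,"ay":0,"az":0},
    {"x":0,"y":0,"z":0,"ax":0,"ay":0,"az":0}
  ]
}}

```text
t: 22.33
tool_pos: [0.5656, -0.0837, 0.1569]
tool_rot: [3.122, 0.333, 0.002]
contact_force: [-3.3, -4.6, 12.9]
opening: -0.0004
gripper_force: 6.6
```

>>> {"name": "servo_tool", "arguments": {
  "rows": [
    {"x":0,"y":0.001,"z":0.005,"ax":0,"ay":0,"az":0},
    {"x":0,"y":0.001,"z":0.005,"ax":0,"ay":0,"az":0},
    {"x":0,"y":0,"z":0,"ax":0,"ay":0,"az":0},
    {"x":0,"y":0,"z":0,"ax":0,"ay":0,"az":0}
  ]
}}

```text
t: 22.67
tool_pos: [0.566, -0.0853, 0.1459]
tool_rot: [3.123, 0.332, 0.002]
contact_force: [0.7, -2.0, 4.1]
opening: 0.0003
gripper_force: 1.9
```

>>> {"name": "servo_tool", "arguments": {
  "rows": [
    {"x":0,"y":0.001,"z":0.005,"ax":0,"ay":0,"az":0},
    {"x":0,"y":0.001,"z":0.005,"ax":0,"ay":0,"az":0},
    {"x":0,"y":0,"z":0,"ax":0,"ay":0,"az":0},
    {"x":0,"y":0,"z":0,"ax":0,"ay":0,"az":0}
  ]
}}

```text
t: 23.0
tool_pos: [0.5657, -0.0866, 0.1351]
tool_rot: [-3.124, -0.332, 0.0]
contact_force: [0.5, -0.7, 0.9]
opening: 0.0001
gripper_force: 0.2
```

```bash
python3 - <<'E'
from h import *
go(*P(0,-.0785,.125),12.1)
E
```

```text
t 23.0 turn [-0.  0.  0.] shift mm after turn [-0.6  1.6 10.1] F [ 0.5 -0.7  0.9] open 0.0001 q [-0.15  0.42  1.85  0.    0.88  1.2 ]
```

Snapped through. Pressing to the stop.

>>> {"name": "servo_tool", "arguments": {
  "rows": [
    {"x":0,"y":0.001,"z":0.004,"ax":0,"ay":0,"az":0},
    {"x":0,"y":0.001,"z":0.004,"ax":0,"ay":0,"az":0},
    {"x":0,"y":0,"z":0,"ax":0,"ay":0,"az":0},
    {"x":0,"y":0,"z":0,"ax":0,"ay":0,"az":0}
  ]
}}

```text
t: 23.33
tool_pos: [0.5659, -0.0886, 0.1267]
tool_rot: [-3.124, -0.332, 0.001]
contact_force: [-0.2, 0.2, -0.2]
opening: -0.0002
gripper_force: 0.0
```

>>> {"name": "servo_tool", "arguments": {
  "rows": [
    {"x":0,"y":0,"z":0.004,"ax":0,"ay":0,"az":0},
    {"x":0,"y":0,"z":0,"ax":0,"ay":0,"az":0},
    {"x":0,"y":0,"z":0,"ax":0,"ay":0,"az":0}
  ]
}}

```text
t: 23.58
tool_pos: [0.5667, -0.0888, 0.1246]
tool_rot: [3.124, 0.332, 0.001]
contact_force: [-4.8, 0.2, 15.8]
opening: 0.0
gripper_force: 8.1
```

>>> {"name": "servo_tool", "arguments": {
  "rows": [
    {"x":0,"y":0,"z":0.003,"ax":0,"ay":0,"az":0},
    {"x":0,"y":0,"z":0,"ax":0,"ay":0,"az":0},
    {"x":0,"y":0,"z":0,"ax":0,"ay":0,"az":0}
  ]
}}

```text
t: 23.83
tool_pos: [0.5668, -0.089, 0.124]
tool_rot: [3.123, 0.332, 0.002]
contact_force: [-13.3, 0.8, 42.4]
opening: 0.0001
gripper_force: 21.4
```

Hard stop at the expected shut height (bar top ≈0.099). Lifting off and checking.

>>> {"name": "servo_tool", "arguments": {
  "rows": [
    {"x":0,"y":0,"z":-0.02,"ax":0,"ay":0,"az":0},
    {"x":0,"y":0,"z":-0.04,"ax":0,"ay":0,"az":0},
    {"x":0,"y":0,"z":-0.04,"ax":0,"ay":0,"az":0},
    {"x":0,"y":0.035,"z":-0.03,"ax":0,"ay":0,"az":0},
    {"x":0,"y":0.04,"z":0,"ax":0,"ay":0,"az":0},
    {"x":0,"y":0.04,"z":0,"ax":0,"ay":0,"az":0},
    {"x":0,"y":0,"z":0,"ax":0,"ay":0,"az":0},
    {"x":0,"y":0,"z":0,"ax":0,"ay":0,"az":0}
  ]
}}

```text
t: 24.5
tool_pos: [0.5897, -0.1997, 0.247]
tool_rot: [3.124, 0.328, 0.0]
contact_force: [-0.4, -0.0, 0.1]
opening: 0.0001
gripper_force: 0.0
```

```bash
python3 bar.py | sed 's/np.float64//g' | cut -c1-300; python3 - <<'E'
from rel import *
f=grab('top')
for n,lo,hi,roi,z in (('green',(50,120,40),(85,255,255),(176,205,205,245),.045),('red_s',(0,150,60),(8,255,255),(360,185,450,265),.045),('brass',(12,80,60),(32,255,255),(270,155,300,186),.055)):
    k,c,r=mask(f,lo,hi,roi);print(n,len(k),onz(f,c,z).round(3))
print(P(.085,0,.053))
E
```

```text
top 1492 [282.1 201.5] [[259.0, 187.0], [298.0, 178.0], [306.0, 216.0], [267.0, 224.0]]
side 1006 [291.6 210.9] [[265.0, 204.0], [312.0, 193.0], [318.0, 219.0], [271.0, 230.0]]
top [((0.05), 211, 2, 2), ((0.1), 213, 2, 2), ((0.15), 211, 3, 2), ((0.2), 203, 3, 3), ((0.25), 183, 4, 3), ((0.3), 141, 15, 6), ((0.35), 83, 33, 16), ((0.4), 52, 52, 29), ((0.45), 48, 58, 28), ((0.5), 50, 59, 33), ((0.55), 57, 57, 25), ((0.6), 90, 43, 13), ((0.65), 113, 35, 11), ((0.7), 118, 34, 11
side [((0.05), 147, 0, 6), ((0.1), 173, 6, 22), ((0.15), 113, 35, 132), ((0.2), 121, 42, 79), ((0.25), 102, 45, 82), ((0.3), 111, 34, 163), ((0.35), 101, 16, 175), ((0.4), 84, 13, 167), ((0.45), 80, 18, 152), ((0.5), 77, 19, 141), ((0.55), 78, 18, 125), ((0.6), 83, 26, 112), ((0.65), 77, 32, 23), ((
t 24.6 turn [-0.1  0.   0. ] shift mm after turn [  -0.4 -120.4   46.8] F [ 0.4  0.3 -0.1] open 0.0003 q [-0.33  0.36  1.65  0.    1.14  1.03]
green 312 [0.496 0.258 0.045]Traceback (most recent call last):
  File "<stdin>", line 4, in <module>
  File "m.py", line 7, in mask
    i=1+np.argmax(s[1:,4]);k=np.argwhere(l==i)[:,::-1].astype(np.float32)
        ~~~~~~~~~^^^^^^^^^
    return _wrapfunc(a, 'argmax', axis=axis, out=out, **kwds)
    return bound(*args, **kwds)
ValueError: attempt to get argmax of an empty sequence
```

```bash
python3 - <<'E'
from rel import *
f=grab('top');s=grab('side')
k,c,r=mask(f,(12,80,60),(32,255,255),(270,155,300,186));t=k[k[:,1]<k[:,1].min()+2].mean(0);print('brass',len(k),c,r)
k,c,r2=mask(s,(12,80,60),(32,255,255),(300,195,350,240));print('side brass',len(k),c,r2)
for z in(.053,.076):print(z,proj(f,[P(.07,0,z),P(.085,0,z)]).round(1).tolist(),proj(s,[P(.07,0,z),P(.085,0,z)]).round(1).tolist())
k,c,r=mask(s,(0,150,40),(8,255,255),(245,295,360,395));print('spent side',len(k),c,onz(s,c,.04))
E
```

```text
brass 58 [285.0862069  176.43103448] ((285.25, 176.25001525878906), (9.21745777130127, 6.275716304779053), 78.69007110595703)
side brass 66 [333.45454545 219.95454545] ((333.5, 219.5), (9.0, 7.0), 90.0)
0.053 [[285.2, 178.4], [284.0, 173.2]] [[319.8, 222.3], [325.2, 221.0]]
0.076 [[285.0, 176.4], [283.8, 171.1]] [[320.1, 214.6], [325.6, 213.3]]
spent side 554 [292.29783394 324.47833935] [ 0.4851088  -0.31142096  0.04      ]
```

```bash
python3 -c "
from bench import manip
print(manip.hand_in())"
```

```text
the job is handed in; nothing more can be done
None
```

The job is handed in at about 25 s of the 67 s: the spent filter is in the yellow scrap tray, and the new blue-collared filter is in the cradle with its spout to the chamber. The red clamp stopped hard at its shut height and stayed there after I lifted off, which, with the spout's position in the top view, indicates the filter is home.

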